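# Unstack the biscuit tins and put each in its place

### The arm

A 6-joint arm with a two-finger parallel gripper is mounted at the origin on the work surface. World frame = base frame: x ahead of the robot, y to its left, z up, the work surface at z = 0. Lengths are in m, angles in degrees, forces in N, time in s.
With the tool pointing down it reaches from about 0.3 to 0.75 m from the base axis. Payload 8.5 kg.
Tool frame: the origin (TCP) lies on the centre line of the jaws, within the pads' length; the fingertips stand 19 mm ahead of it and the grasp point (between the pads) is the TCP; z points along the fingers, x is the direction in which the jaws open and shut, and the axes are right-handed (so a half turn about z gives the same grasp; the last joint's range is limited). The gripper opens to 85 mm and grips with 20 to 120 N. Pads are 22 mm wide; open, the fingers measure 114 mm over their backs; the gripper's body (76 mm by 85 mm) begins 54 mm behind the grasp point. The pads swing forward as they close: fully open they stand 13 mm farther back than shut.
Start: joints at [57.221, 21.807, 74.336, -0, 83.858, -12.336], TCP at [0.192, 0.515, 0.214] pointing down, gripper open.
Joint ranges: [-178.18, 178.18], [-50.72, 133.34], [12.68, 142.11], [-81.47, 261.47], [9.98, 163.14], [-165.26, 165.26]. Speed limits (degrees/s): [136.94, 136.94, 180, 180, 180, 180].

### API

Orientations are given as a 3x3 rotation matrix whose columns are the frame's x, y, z axes.
In Python, from rig import env, cams, order gives the robot as it stands.
- The arm moves only by the tool step_arm, never from a script. Its argument "steps" is a list of rows, each an object with "xyz": the shift along the tool's x, y, z normalised to -1 to 1, where 1 is 0.04 m, a list of three; "turn": the turn, a rotation vector about the tool's x, y, z normalised to -1 to 1, where 1 is 0.08 rad, a list of three; "gripper": the gripper command: -1 is shut, 1 is fully open, values between are in proportion. A call has 1 to 20 rows; each row shifts and turns the commanded pose from where the row before left it, along the tool's axes as they then stand; what a row does not reach is not made up. A row lasts 1/12 s, in which the tool goes at most 41.7 mm and 7.16 degrees, less where a joint would pass 70% of its speed; a pose out of reach is approached as far as the arm can. A call with a number of a shift or a turn outside -1 to 1 is refused whole. A call with a gripper value outside its range is refused whole. The fingers move at their own pace and stop on an object; "squeeze" is the grip in N (left out, the last holds). Time passes only in rows, so rows that do not move let the fingers close. It gives the time, the measured TCP pose, the force and the opening at its end, in the units of the state.
- env.observe(): the state, without advancing time (a new reading comes with each control period).
- cams.get_image(name): name is "scene" or "top" or "wrist"; returns (picture, depth): 400x640x3 uint8, red, green, blue; 400x640 float32, m along the optical axis (not along the pixel's ray), 0 where there is no reading.
- cams.camera_info(name): a dict with "fx", "fy", "cx", "cy" (pixels), "extrinsics" (4x4, takes a point from camera to world coordinates). Camera axes: x right, y down, z forward; pixel columns grow to the right and rows downward; lengths in m; the calibration is good to about 2 mm. A picture is of the moment at which its call begins: read the wrist's pose just before it. camera_info takes no time and is no camera call; for the wrist camera it gives the pose at the moment of the call.
- order.close_job(): hands the job in, once; it reports no verdict.
The state is a dict: "time_s": time; "q": joint angles; "qvel": joint speeds; "joint_efforts": joint torques, N m; "position": TCP position; "tool_rot": TCP orientation; "ft_force": force on the tool from outside, world axes, zero at the start; "wrist_torque": the same for the moment, N m; "grip_width": finger opening in m.
Only numpy, scipy, OpenCV 4.12 (cv2) and the standard library are available. Lean on these libraries where they do the work, as an engineer would, in place of code of your own. Each camera call takes 0.05 s, during which the arm holds its last target. There are 200 camera calls.

### The job

Take the pile of gold biscuit tins apart and put each tin on the mat of its own shape, lid up, centred and square with it: the flat oblong tin on the oblong slate mat, the round tin on the round cork mat, the square tin on the square wooden board. Then slide the long tin that was at the bottom, end first, under the little low shelf, straight and midway between its sides, until it meets the back panel. Tip no tin over, and leave the sugar jar standing where it is.

Things in the scene. Friction and masses are not known exactly. Their poses are not given: they have to be found in the camera images.
- tin_long: Bottom of the pile: long slim closed gold tin, 190 (its x) x 54 (its y) x 28 mm high, about 0.3 kg, loose on the counter. Origin: centre of its underside; z up. Its two ends are alike. Round tin and square tin stand side by side on it, 104 mm apart along its x, in either order.
- tin_square: Square closed gold tin, 54 x 54 x 40 mm high, about 0.15 kg, on one half of the long tin at the start, its sides parallel to the long tin's within 4 degrees. Origin: centre of its underside; x and y square to its sides, z up.
- tin_round: Round closed gold tin, diameter 54, 40 mm high, about 0.13 kg, on the other half of the long tin at the start. Origin: centre of its underside; z up.
- tin_flat: Top of the pile: flat oblong closed gold tin, 104 (its x) x 44 (its y) x 22 mm high, about 0.18 kg, bridging from the middle of the round tin to the middle of the square one, lengthways above the long tin. Origin: centre of its underside; z up. Its two ends are alike.
- mat_round: Round cork mat, diameter 84, 6 mm thick, fixed to the counter. Place of the round tin. Origin: centre of its underside; its top is 6 mm above it.
- mat_square: Square brown wooden board, 84 x 84, 6 mm thick, fixed. Place of the square tin (any quarter turn). Origin: centre of its underside; x and y square to its sides; its top is 6 mm above it.
- mat_oblong: Oblong dark slate mat, 136 (its x) x 76 (its y), 6 mm thick, fixed. Place of the flat oblong tin, lengthways on it (either way round). Origin: centre of its underside; its top is 6 mm above it.
- shelf: Fixed low pale-wood shelf, 130 deep (x), 130 wide (y); three fixed spice jars on its top at the back, 92 mm high. Origin: centre of its underside, on the counter. Open front at x = -65 mm, looks to its -x, towards the robot. Top board 38 to 48 mm above the counter; opening 102 mm wide; back panel's inner face at x = +55 mm. Long tin home: its centre at x = -40, y = 0, 70 mm sticking out.
- sugar_jar: Loose glass jar with a steel cap, diameter 48, 60 mm high, 0.2 kg, standing among the mats. A bystander: leave it. Origin: centre of its underside.
Things that resemble listed ones, but are neither listed nor needed, are in the scene too. Leave any green look-alike of the mat_square alone. Leave any purple look-alike of the shelf alone.

How it is judged:
By the outcome, as a careful person would: the job done as asked, in the order asked, and still so for the second after the job is handed in, with the robot touching nothing.
It also fails if it takes over 120 s, if anything falls off the work surface, if the arm or the gripper's body presses on something with over 40 N, if the wrist force passes 120 N, or if a joint passes its speed limit or range.

## Working session

There is one attempt and no reset: what is moved stays moved. The work goes in short steps, Python scripts to look and compute and a tool call to move; the robot and the scene stay as the last step left them, time stands still between calls to the robot, and variables do not carry over. Pictures are saved under pics/ and viewed, about 12 in all and at most 16, crops included, and the job is handed in when it is done.

Besides the shell and the picture viewer there is one more tool, called after ">>>" as name(argument=value, ...) on one line, values as JSON. step_arm: Moves the arm, as the interface text tells. Scaled input: -1 to 1 covers 0.04 m each way for a shift and 0.08 rad each way for a turn. Its arguments: {"type":"object","properties":{"steps":{"type":"array"},"squeeze":{"type":"number"}},"required":["steps"]}

```bash
ls; mkdir -p pics; python3 - <<'E'
from rig import env,cams,order
import cv2,numpy as np
print(env.observe())
for n in("top","scene"):
    im,d=cams.get_image(n); np.savez(f"pics/{n}0.npz",im=im,d=d)
    cv2.imwrite(f"pics/{n}0.png",im[:,:,::-1]); print(n,cams.camera_info(n))
E
```

```text
pics
{'time_s': 0.0, 'q': array([ 5.72212376e+01,  2.18438440e+01,  7.43861614e+01,  5.66051298e-04,
        8.38584122e+01, -1.23361246e+01]), 'qvel': array([-0.03389811,  0.03254226, -0.08226836, -0.0841586 , -0.08150429,
        0.02079779]), 'joint_efforts': array([-2.83153912e-05, -4.48457980e+01, -2.31278443e+01, -3.13678702e-04,
        4.74952729e-03,  1.23143266e-05]), 'position': array([0.19192114, 0.51508215, 0.21327677]), 'tool_rot': array([[ 3.49269809e-01,  9.37021818e-01, -8.43730175e-04],
       [ 9.37020989e-01, -3.49270664e-01, -1.29213596e-03],
       [-1.50544978e-03, -3.39288803e-04, -9.99998809e-01]]), 'ft_force': array([-0.32255893,  0.4392487 , -0.15344808]), 'wrist_torque': array([-0.0472434 , -0.01264773, -0.0035658 ]), 'grip_width': 0.08523815193625509}
top {'fx': 455.2022018763874, 'fy': 455.2022018763874, 'cx': 323.4250784520569, 'cy': 198.78638307345287, 'extrinsics': array([[ 0.02392007, -0.98338948,  0.17992487,  0.17342952],
       [-0.99957888, -0.02056874,  0.02046916,  0.13647018],
       [-0.01642833, -0.18033872, -0.98346736,  1.59536006],
       [ 0.        ,  0.        ,  0.        ,  1.        ]])}
scene {'fx': 408.55544074246853, 'fy': 408.55544074246853, 'cx': 321.78008696498875, 'cy': 198.52132827371236, 'extrinsics': array([[ 0.20848064,  0.66786935, -0.71448328,  1.35617374],
       [ 0.9778774 , -0.12958917,  0.16420241, -0.05518069],
       [ 0.01707646, -0.73291008, -0.68011118,  0.95570087],
       [ 0.        ,  0.        ,  0.        ,  1.        ]])}
```

View pics/top0.png

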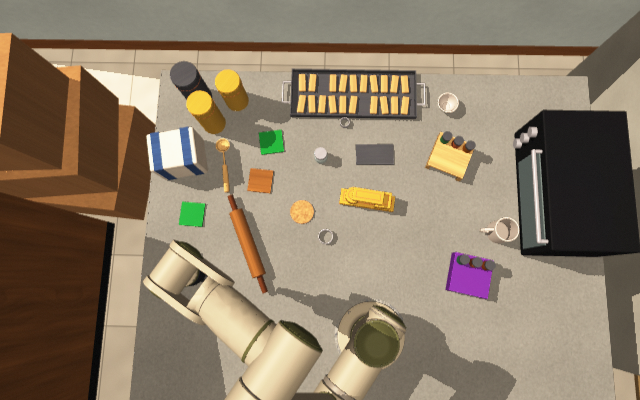

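View pics/scene0.png

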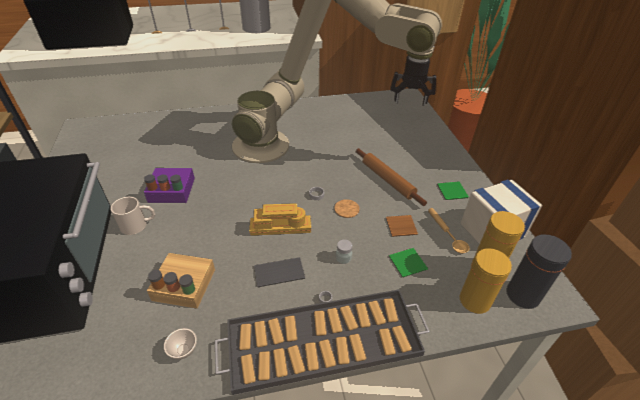

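Candidates by pixel in the top view:
- **Pile:** gold pile (367,198), against the yellow canisters (205,112) and (231,90).
- **Square board:** brown (261,180), against the greens (271,142) and (192,214).
- **Shelf:** pale wood (451,155), against the purple one (470,275).
- **Round mat:** cork (302,211).
- **Oblong mat:** slate (374,154), against the dark baking tray (352,94).
- **Jar:** steel-capped (320,154), against the small rings (345,122) and (327,236).

I choose the pile, the brown board, the pale shelf, the cork mat, the slate mat and the capped jar. Next are coarse measurements.

```bash
cat > h.py <<'E'
import numpy as np,cv2
from rig import env,cams,order
def grab(n,save=None):
    inf=cams.camera_info(n); im,d=cams.get_image(n)
    if save: cv2.imwrite(f"pics/{save}.png",im[:,:,::-1]); np.savez(f"pics/{save}.npz",im=im,d=d,**{k:inf[k] for k in inf})
    return im,d,inf
def ray(inf,px,z):
    px=np.atleast_2d(np.asarray(px,float)); E=inf["extrinsics"]
    v=np.c_[(px[:,0]-inf["cx"])/inf["fx"],(px[:,1]-inf["cy"])/inf["fy"],np.ones(len(px))]@E[:3,:3].T
    return E[:3,3]+v*((z-E[2,3])/v[:,2:])
def proj(inf,P):
    E=inf["extrinsics"];p=(np.atleast_2d(P)-E[:3,3])@E[:3,:3]
    return np.c_[p[:,0]/p[:,2]*inf["fx"]+inf["cx"],p[:,1]/p[:,2]*inf["fy"]+inf["cy"]]
def cloud(inf,d):
    v,u=np.indices(d.shape);E=inf["extrinsics"]
    p=np.stack([(u-inf["cx"])/inf["fx"]*d,(v-inf["cy"])/inf["fy"]*d,d],-1)
    return p@E[:3,:3].T+E[:3,3]
def hsv(im): return cv2.cvtColor(im,cv2.COLOR_RGB2HSV)
def rect(P):
    """min-area rectangle of xy points (m): centre, long, short, angle of long axis deg"""
    (c,(a,b),t)=cv2.minAreaRect((np.asarray(P)[:,:2]*1000).astype(np.float32))
    if b>a:a,b,t=b,a,t+90
    return np.array(c)/1000,a,b,(t+90)%180-90
def biggest(m):
    n,l,s,c=cv2.connectedComponentsWithStats(m.astype(np.uint8)); k=1+np.argmax(s[1:,4]); return l==k
def pts(m): v,u=np.nonzero(m); return np.c_[u,v]
def togo(xyz,yaw=None):
    """shift in tool axes (units of 0.04 m) and turn about tool z (units of 0.08) so that jaw axis x is at yaw (mod 180)"""
    s=env.observe();R=s["tool_rot"];dd=R.T@(np.array(xyz)-s["position"])/0.04
    cur=np.degrees(np.arctan2(R[1,0],R[0,0]));t=0
    if yaw is not None: t=-((yaw-cur+90)%180-90)
    print("pos",s["position"].round(4),"yaw",cur.round(2),"q",s["q"].round(1),"| shift",dd.round(2),"turnz units",np.round(np.radians(t)/0.08,2),"tilt",R[2].round(4),"t",s["time_s"])
E
python3 - <<'E'
from h import *
inf=cams.camera_info("top");f=np.load("pics/top0.npz");im=f["im"];d=f["d"];H=hsv(im);C=cloud(inf,d)
for n,(u,v),z in [("pile",(367,198),.07),("round",(302,211),.006),("sq",(261,180),.006),("obl",(374,154),.006),("shelf",(451,155),.045),("jar",(320,154),.06),("ringA",(345,122),.02),("ringB",(327,236),.02)]:
    print(n,H[v,u],ray(inf,(u,v),z)[0].round(3),"depthpt",C[v,u].round(3))
a,b=slice(100,260),slice(235,500)
cv2.imwrite("pics/crop0.png",cv2.resize(im[a,b],None,fx=3,fy=3,interpolation=cv2.INTER_CUBIC)[:,:,::-1])
E
```

```text
pile [ 20 176 250] [0.458 0.02  0.07 ] depthpt [0.454 0.022 0.091]
round [ 17 149 242] [0.419 0.244 0.006] depthpt [0.418 0.244 0.008]
sq [ 14 189 205] [0.528 0.395 0.006] depthpt [0.526 0.394 0.014]
obl [ 13  22 103] [ 0.632 -0.009  0.006] depthpt [ 0.63  -0.008  0.012]
shelf [ 22 132 250] [ 0.623 -0.275  0.045] depthpt [ 0.622 -0.274  0.048]
jar [ 12  26 225] [0.613 0.184 0.06 ] depthpt [0.614 0.184 0.058]
ringA [ 20  48 121] [0.746 0.098 0.02 ] depthpt [0.751 0.097 0.006]
ringB [ 19  48 187] [0.331 0.154 0.02 ] depthpt [0.333 0.154 0.003]
```

View pics/crop0.png

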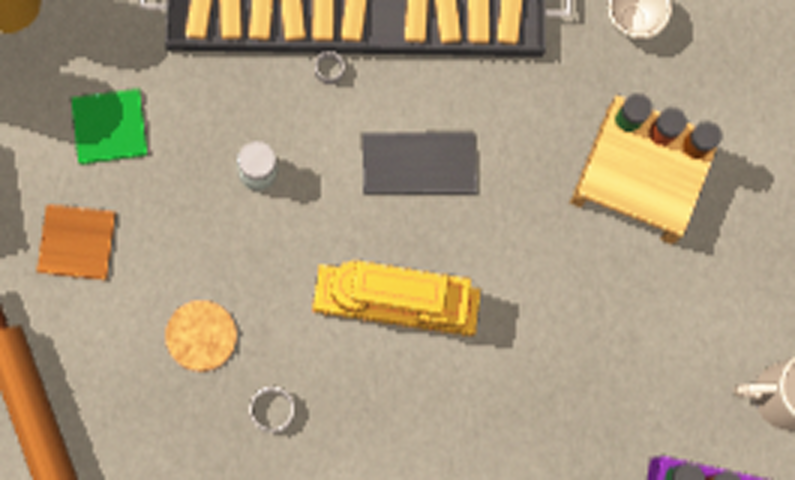

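The crop shows the round tin on the left (+y) half of the pile and the square tin on the right half, with the flat tin bridging them. The brown board is at crop (77,242), the cork mat at (201,335), the slate mat at (420,163), the pale shelf at (650,165) and the capped jar at (257,165). All match the descriptions.

```bash
python3 -c "
from h import *
togo([0.42,0.02,0.30],-7)
i=cams.camera_info('wrist');print(i, (i['extrinsics'][:3,3]-env.observe()['position']).round(3))"
```

```text
pos [0.192  0.5151 0.2134] yaw 69.56 q [ 57.2  21.8  74.4   0.   83.9 -12.3] | shift [-9.61  9.66 -2.16] turnz units 16.7 tilt [-1.3e-03 -3.0e-04 -1.0e+00] t 0.1
{'fx': 315.6618336653909, 'fy': 315.6618336653909, 'cx': 318.6281155724168, 'cy': 200.23083034230086, 'extrinsics': array([[ 3.49409804e-01,  8.98992743e-01,  2.64054609e-01,
         1.25639217e-01],
       [ 9.36969629e-01, -3.34995028e-01, -9.93289784e-02,
         5.40976666e-01],
       [-8.39049420e-04,  2.82117668e-01, -9.59379444e-01,
         3.74415576e-01],
       [ 0.00000000e+00,  0.00000000e+00,  0.00000000e+00,
         1.00000000e+00]])} [-0.066  0.026  0.161]
```

>>> step_arm(steps=[{"xyz": [-0.6, 0.6, -0.135], "turn": [0, 0, 0], "gripper": 1}, {"xyz": [-0.6, 0.6, -0.135], "turn": [0, 0, 0], "gripper": 1}, {"xyz": [-0.6, 0.6, -0.135], "turn": [0, 0, 0], "gripper": 1}, {"xyz": [-0.6, 0.6, -0.135], "turn": [0, 0, 0], "gripper": 1}, {"xyz": [-0.6, 0.6, -0.135], "turn": [0, 0, 0], "gripper": 1}, {"xyz": [-0.6, 0.6, -0.135], "turn": [0, 0, 0], "gripper": 1}, {"xyz": [-0.6, 0.6, -0.135], "turn": [0, 0, 0], "gripper": 1}, {"xyz": [-0.6, 0.6, -0.135], "turn": [0, 0, 0], "gripper": 1}, {"xyz": [-0.6, 0.6, -0.135], "turn": [0, 0, 0], "gripper": 1}, {"xyz": [-0.6, 0.6, -0.135], "turn": [0, 0, 0], "gripper": 1}, {"xyz": [-0.6, 0.6, -0.135], "turn": [0, 0, 0], "gripper": 1}, {"xyz": [-0.6, 0.6, -0.135], "turn": [0, 0, 0], "gripper": 1}, {"xyz": [-0.6, 0.6, -0.135], "turn": [0, 0, 0], "gripper": 1}, {"xyz": [-0.6, 0.6, -0.135], "turn": [0, 0, 0], "gripper": 1}, {"xyz": [-0.6, 0.6, -0.135], "turn": [0, 0, 0], "gripper": 1}, {"xyz": [-0.6, 0.6, -0.135], "turn": [0, 0, 0], "gripper": 1}])

```text
time_s: 1.43
position: [0.418, 0.0197, 0.3005]
tool_rot: [[0.35, 0.937, -0.0], [0.937, -0.35, 0.0], [0.0, -0.0, -1.0]]
ft_force: [0.4, 0.5, -0.5]
grip_width: 0.0855
```

>>> step_arm(steps=[{"xyz": [0, 0, 0], "turn": [0, 0, 0.93], "gripper": 1}, {"xyz": [0, 0, 0], "turn": [0, 0, 0.93], "gripper": 1}, {"xyz": [0, 0, 0], "turn": [0, 0, 0.93], "gripper": 1}, {"xyz": [0, 0, 0], "turn": [0, 0, 0.93], "gripper": 1}, {"xyz": [0, 0, 0], "turn": [0, 0, 0.93], "gripper": 1}, {"xyz": [0, 0, 0], "turn": [0, 0, 0.93], "gripper": 1}, {"xyz": [0, 0, 0], "turn": [0, 0, 0.93], "gripper": 1}, {"xyz": [0, 0, 0], "turn": [0, 0, 0.93], "gripper": 1}, {"xyz": [0, 0, 0], "turn": [0, 0, 0.93], "gripper": 1}, {"xyz": [0, 0, 0], "turn": [0, 0, 0.93], "gripper": 1}, {"xyz": [0, 0, 0], "turn": [0, 0, 0.93], "gripper": 1}, {"xyz": [0, 0, 0], "turn": [0, 0, 0.93], "gripper": 1}, {"xyz": [0, 0, 0], "turn": [0, 0, 0.93], "gripper": 1}, {"xyz": [0, 0, 0], "turn": [0, 0, 0.93], "gripper": 1}, {"xyz": [0, 0, 0], "turn": [0, 0, 0.93], "gripper": 1}, {"xyz": [0, 0, 0], "turn": [0, 0, 0.93], "gripper": 1}, {"xyz": [0, 0, 0], "turn": [0, 0, 0.93], "gripper": 1}, {"xyz": [0, 0, 0], "turn": [0, 0, 0.93], "gripper": 1}, {"xyz": [0, 0, 0], "turn": [0, 0, 0], "gripper": 1}, {"xyz": [0, 0, 0], "turn": [0, 0, 0], "gripper": 1}])

```text
time_s: 3.1
position: [0.4177, 0.0214, 0.3001]
tool_rot: [[0.992, -0.123, -0.001], [-0.123, -0.992, 0.0], [-0.001, -0.0, -1.0]]
ft_force: [0.1, -0.5, -0.3]
grip_width: 0.0853
```

```bash
python3 -c "
from h import *
im,d,inf=grab('wrist','w1')
togo([0.45,0.02,0.2],-7);print(inf['extrinsics'][:3,3])"
```

```text
pos [0.4177 0.0214 0.3002] yaw -7.04 q [-13.4   5.   82.9  -0.   92.1  -6.3] | shift [ 0.81 -0.06  2.5 ] turnz units -0.01 tilt [-4.e-04 -0.e+00 -1.e+00] t 3.15
[0.42732666 0.09322685 0.46116392]
```

View pics/w1.png

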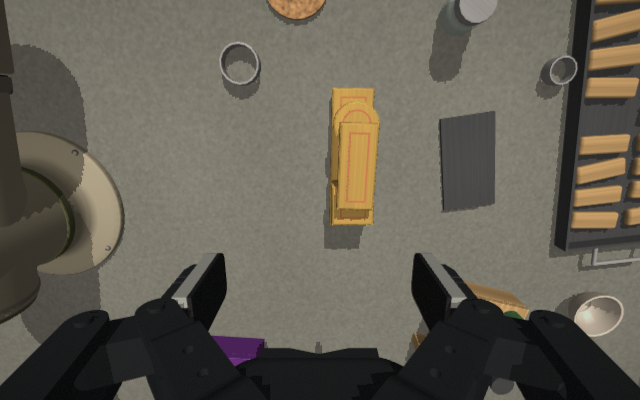

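The wrist view shows the pile upright at (353,155), with the flat tin on top at (358,165), the slate mat at (468,160), and the round tin's rim at the upper (+y) end. Next I measure these from the wrist, using depth and the top camera as a cross-check.

```bash
cat >> h.py <<'E'
def seg(name,inf,d,box,z0,z1):
    """rectangle of depth points in world box (x0,x1,y0,y1), heights z0..z1"""
    C=cloud(inf,d);m=(d>0)&(C[...,2]>z0)&(C[...,2]<z1)&(C[...,0]>box[0])&(C[...,0]<box[1])&(C[...,1]>box[2])&(C[...,1]<box[3])
    if m.sum()<20: print(name,"few",m.sum()); return None
    m=biggest(cv2.morphologyEx(m.astype(np.uint8),cv2.MORPH_OPEN,np.ones((3,3))));z=np.median(C[m][:,2])
    c,a,b,t=rect(ray(inf,pts(m),z)); print(name,"c",c.round(4),"size",round(a,1),round(b,1),"ang",round(t,2),"z",z.round(4),"n",m.sum()); return m
E
python3 - <<'E'
from h import *
f=np.load("pics/w1.npz");wi={k:f[k] for k in("fx","fy","cx","cy","extrinsics")};ti=cams.camera_info("top");g=np.load("pics/top0.npz")
for nm,inf,d in(("wrist",wi,f["d"]),("top",ti,g["d"])):
    print(nm)
    B=(.35,.56,-.12,.15)
    seg("flat",inf,d,B,.08,.1);seg("mid+",inf,d,B,.06,.078);seg("all",inf,d,B,.015,.1);seg("longtop",inf,d,B,.02,.036)
H=hsv(g["im"]);
def col(nm,inf,im,px,z,dh,smin):
    H=hsv(im).astype(int);h=H[px[1],px[0]];m=(abs(H[...,0]-h[0])<=dh)&(abs(H[...,1]-h[1])<smin)&(abs(H[...,2]-h[2])<50)
    n,l=cv2.connectedComponents(m.astype(np.uint8));m=l==l[px[1],px[0]];c,a,b,t=rect(ray(inf,pts(m),z));print(nm,c.round(4),round(a,1),round(b,1),round(t,2),m.sum())
col("sq",ti,g["im"],(261,180),.006,6,70);col("round",ti,g["im"],(302,211),.006,8,70)
for nm,inf,im,px in(("top",ti,g["im"],(374,154)),("wr",wi,f["im"],(468,160))):
    V=hsv(im)[...,2];m=(V<115)
    m=cv2.morphologyEx(m.astype(np.uint8),cv2.MORPH_OPEN,np.ones((3,3)))
    n,l=cv2.connectedComponents(m);m=l==l[px[1],px[0]];c,a,b,t=rect(ray(inf,pts(m),.006));print("obl",nm,c.round(4),round(a,1),round(b,1),round(t,2),m.sum())
C=cloud(ti,g["d"]);seg("shelf",ti,g["d"],(.54,.74,-.38,-.17),.042,.056);seg("jar",ti,g["d"],(.56,.67,.13,.24),.05,.07)
E
```

```text
wrist
flat c [0.4635 0.0199] size 104.2 45.3 ang 81.5 z 0.0912 n 3307
mid+ c [0.4676 0.0791] size 55.1 32.8 ang 10.75 z 0.0692 n 819
all c [0.4605 0.0282] size 163.1 55.3 ang 82.4 z 0.0889 n 6207
longtop c [0.4722 0.0948] size 53.7 35.0 ang -6.37 z 0.029 n 713
top
flat c [0.4639 0.0198] size 103.0 46.9 ang 82.07 z 0.0905 n 412
mid+ c [ 0.4545 -0.0457] size 56.9 31.0 ang -7.13 z 0.0683 n 130
all c [0.4592 0.0198] size 185.0 65.7 ang 82.95 z 0.0714 n 978
longtop c [0.4433 0.0268] size 63.9 17.0 ang 82.93 z 0.0271 n 85
sq [0.5272 0.3993] 85.2 82.8 -5.42 525
round [0.4171 0.246 ] 82.3 81.5 1.61 447
obl top [ 0.6325 -0.011 ] 134.3 74.7 -88.88 749
obl wr [ 0.6315 -0.0116] 141.4 80.3 -88.64 5268
shelf c [ 0.6144 -0.2701] size 130.2 112.0 ang 67.97 z 0.0486 n 956
jar c [0.6186 0.1826] size 39.9 38.5 ang 1.31 z 0.06 n 120
```

Wrist and top agree: flat tin at (0.4637, 0.0198), 81.7°, top at z≈0.091 (expected 0.090), size 104x45. The slate mat is at (0.632, -0.011), about 91.2°. Now I move over the flat tin.

```bash
python3 -c "
from h import *
togo([0.4637,0.0198,0.091],-8.3)"
```

```text
pos [0.4177 0.0214 0.3002] yaw -7.04 q [-13.4   5.   82.9  -0.   92.1  -6.3] | shift [ 1.15 -0.1   5.23] turnz units 0.28 tilt [-4.e-04 -0.e+00 -1.e+00] t 3.15
```

>>> step_arm(steps=[{"xyz": [0.575, -0.05, 0.5], "turn": [0, 0, 0], "gripper": 1}, {"xyz": [0.575, -0.05, 0.5], "turn": [0, 0, 0], "gripper": 1}, {"xyz": [0, 0, 0.5], "turn": [0, 0, 0.28], "gripper": 1}, {"xyz": [0, 0, 0.5], "turn": [0, 0, 0], "gripper": 1}, {"xyz": [0, 0, 0.5], "turn": [0, 0, 0], "gripper": 1}, {"xyz": [0, 0, 0.5], "turn": [0, 0, 0], "gripper": 1}, {"xyz": [0, 0, 0.5], "turn": [0, 0, 0], "gripper": 1}, {"xyz": [0, 0, 0.5], "turn": [0, 0, 0], "gripper": 1}, {"xyz": [0, 0, 0.3], "turn": [0, 0, 0], "gripper": 1}, {"xyz": [0, 0, 0.3], "turn": [0, 0, 0], "gripper": 1}, {"xyz": [0, 0, 0.3], "turn": [0, 0, 0], "gripper": 1}, {"xyz": [0, 0, 0.33], "turn": [0, 0, 0], "gripper": 1}, {"xyz": [0, 0, 0], "turn": [0, 0, 0], "gripper": 1}, {"xyz": [0, 0, 0], "turn": [0, 0, 0], "gripper": 1}])

```text
time_s: 4.32
position: [0.4638, 0.0197, 0.091]
tool_rot: [[0.989, -0.146, -0.001], [-0.146, -0.989, 0.0], [-0.001, -0.0, -1.0]]
ft_force: [0.1, 0.1, 0.2]
grip_width: 0.0852
```

```bash
python3 -c "
from h import *
togo([0.4637,0.0198,0.091],-8.3);im,d,inf=grab('wrist','w2');print(cams.camera_info('wrist')['extrinsics'][:3,3])"
```

```text
pos [0.4638 0.0197 0.091 ] yaw -8.39 q [-12.2  21.5  98.4   0.   60.2  -3.8] | shift [-0. -0.  0.] turnz units -0.02 tilt [-1.1e-03 -1.0e-04 -1.0e+00] t 4.3167
[0.47538862 0.09117473 0.2525596 ]
```

View pics/w2.png

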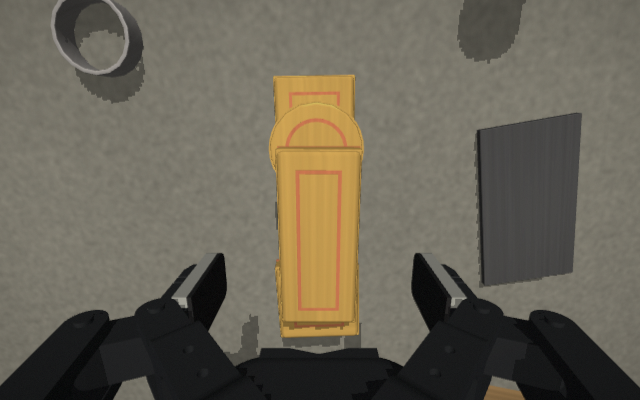

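The flat tin (columns 278–360) sits midway between the jaws (225 and 413), so I grip it and lift.

>>> step_arm(steps=[{"xyz": [0, 0, 0], "turn": [0, 0, 0], "gripper": -1}, {"xyz": [0, 0, 0], "turn": [0, 0, 0], "gripper": -1}, {"xyz": [0, 0, 0], "turn": [0, 0, 0], "gripper": -1}, {"xyz": [0, 0, 0], "turn": [0, 0, 0], "gripper": -1}, {"xyz": [0, 0, 0], "turn": [0, 0, 0], "gripper": -1}, {"xyz": [0, 0, 0], "turn": [0, 0, 0], "gripper": -1}, {"xyz": [0, 0, 0], "turn": [0, 0, 0], "gripper": -1}, {"xyz": [0, 0, 0], "turn": [0, 0, 0], "gripper": -1}, {"xyz": [0, 0, 0], "turn": [0, 0, 0], "gripper": -1}, {"xyz": [0, 0, 0], "turn": [0, 0, 0], "gripper": -1}], squeeze=40)

```text
time_s: 5.2
position: [0.4639, 0.0196, 0.0911]
tool_rot: [[0.989, -0.147, -0.0], [-0.147, -0.989, 0.0], [-0.0, -0.0, -1.0]]
ft_force: [-0.1, -0.6, 0.4]
grip_width: 0.0
```

```bash
python3 -c "
from h import *
togo([0.632,-0.0113,0.15],1.2)"
```

```text
pos [0.4639 0.0196 0.0911] yaw -8.46 q [-12.2  21.4  98.4   0.   60.1  -3.8] | shift [ 4.27  0.15 -1.47] turnz units -2.11 tilt [-0. -0. -1.] t 5.2
```

The width reads 0, so the jaws closed on nothing. I take a look.

```bash
python3 -c "
from h import *
im,d,inf=grab('wrist','w3');grab('scene','s3');im=cv2.imread('pics/s3.png')[150:290,180:420];cv2.imwrite('pics/c3.png',np.hstack([cv2.resize(cv2.imread('pics/w3.png'),(480,300)),cv2.resize(im,(320,300))]))
B=(.35,.56,-.12,.15)
seg('flat',inf,d,B,.08,.1)"
```

```text
flat c [0.4665 0.0348] size 75.9 44.2 ang 81.51 z 0.0911 n 8755
```

View pics/c3.png

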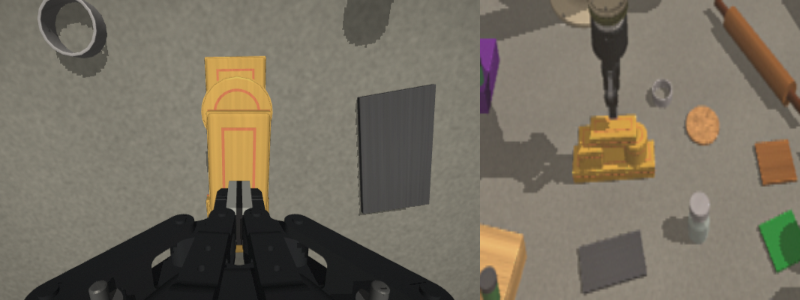

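```bash
python3 -c "
from h import *
f=np.load('pics/w3.npz');inf={k:f[k] for k in('fx','fy','cx','cy','extrinsics')};C=cloud(inf,f['d'])
for v in range(225,300,6): print(v,[C[v,u].round(3).tolist() for u in (285,308,313,332,350)])
print(proj(inf,[[.4639,.0196,.0911],[.4639,.0196,.072]]))
g=np.load('pics/s3.npz');i2={k:g[k] for k in('fx','fy','cx','cy','extrinsics')};C2=cloud(i2,g['d'])
m=(abs(C2[...,0]-.464)<.06)&(abs(C2[...,1]-.02)<.06)&(C2[...,2]>.096);print(m.sum(),C2[m].min(0),np.percentile(C2[m],2,axis=0))
"
```

```text
225 [[0.448, 0.033, 0.091], [0.461, 0.032, 0.092], [0.463, 0.032, 0.093], [0.474, 0.03, 0.093], [0.483, 0.028, 0.091]]
231 [[0.448, 0.03, 0.091], [0.46, 0.028, 0.092], [0.463, 0.027, 0.091], [0.473, 0.026, 0.092], [0.483, 0.024, 0.091]]
237 [[0.447, 0.026, 0.091], [0.459, 0.025, 0.091], [0.462, 0.024, 0.092], [0.473, 0.023, 0.092], [0.482, 0.021, 0.092]]
243 [[0.446, 0.023, 0.091], [0.461, 0.032, 0.116], [0.464, 0.032, 0.117], [0.473, 0.031, 0.117], [0.482, 0.017, 0.091]]
249 [[0.446, 0.019, 0.091], [0.461, 0.031, 0.121], [0.464, 0.031, 0.123], [0.472, 0.031, 0.123], [0.481, 0.014, 0.09]]
255 [[0.445, 0.016, 0.091], [0.462, 0.031, 0.128], [0.464, 0.032, 0.129], [0.472, 0.029, 0.127], [0.481, 0.01, 0.09]]
261 [[0.444, 0.012, 0.091], [0.462, 0.032, 0.135], [0.464, 0.032, 0.135], [0.472, 0.03, 0.134], [0.481, 0.007, 0.091]]
267 [[0.444, 0.008, 0.091], [0.462, 0.031, 0.139], [0.464, 0.032, 0.14], [0.472, 0.03, 0.139], [0.479, 0.025, 0.132]]
273 [[0.443, 0.004, 0.091], [0.462, 0.031, 0.143], [0.464, 0.031, 0.144], [0.471, 0.03, 0.143], [0.478, 0.026, 0.137]]
279 [[0.454, 0.034, 0.15], [0.463, 0.033, 0.15], [0.464, 0.03, 0.146], [0.471, 0.031, 0.15], [0.478, 0.031, 0.151]]
285 [[0.455, 0.034, 0.154], [0.463, 0.032, 0.154], [0.464, 0.027, 0.146], [0.471, 0.031, 0.154], [0.477, 0.031, 0.154]]
291 [[0.455, 0.033, 0.158], [0.463, 0.033, 0.158], [0.464, 0.028, 0.15], [0.471, 0.031, 0.158], [0.477, 0.031, 0.158]]
297 [[0.456, 0.034, 0.162], [0.463, 0.033, 0.161], [0.464, 0.028, 0.154], [0.471, 0.031, 0.161], [0.477, 0.031, 0.162]]
[[317.28208467 243.87319234]
 [317.39905984 230.94460314]]
3125 [ 0.40400709 -0.03985119  0.1075007 ] [ 0.4071023  -0.03593635  0.17347189]
```

The fingertips, seen by both the wrist and scene cameras, are at z≈0.110 with a reported TCP of 0.091. So the tips stand about 19 mm *behind* the reported TCP instead of 19 mm ahead; sideways they agree within 1 mm. The jaws shut in the air above the tin and nothing was touched. I'll allow for a 38 mm z offset: open, go down 39 mm and grip.

>>> step_arm(steps=[{"xyz": [0, 0, 0], "turn": [0, 0, 0], "gripper": 1}, {"xyz": [0, 0, 0], "turn": [0, 0, 0], "gripper": 1}, {"xyz": [0, 0, 0], "turn": [0, 0, 0], "gripper": 1}, {"xyz": [0, 0, 0], "turn": [0, 0, 0], "gripper": 1}, {"xyz": [0, 0, 0], "turn": [0, 0, 0], "gripper": 1}, {"xyz": [0, 0, 0], "turn": [0, 0, 0], "gripper": 1}, {"xyz": [0, 0, 0], "turn": [0, 0, 0], "gripper": 1}, {"xyz": [0, 0, 0], "turn": [0, 0, 0], "gripper": 1}, {"xyz": [0, 0, 0.2], "turn": [0, 0, 0], "gripper": 1}, {"xyz": [0, 0, 0.2], "turn": [0, 0, 0], "gripper": 1}, {"xyz": [0, 0, 0.2], "turn": [0, 0, 0], "gripper": 1}, {"xyz": [0, 0, 0.2], "turn": [0, 0, 0], "gripper": 1}, {"xyz": [0, 0, 0.18], "turn": [0, 0, 0], "gripper": 1}, {"xyz": [0, 0, 0], "turn": [0, 0, 0], "gripper": 1}])

```text
time_s: 6.47
position: [0.4631, 0.0197, 0.0503]
tool_rot: [[0.989, -0.147, -0.003], [-0.147, -0.989, 0.001], [-0.003, -0.0, -1.0]]
ft_force: [-0.1, -0.1, -0.4]
grip_width: 0.0853
```

>>> step_arm(steps=[{"xyz": [0, 0, 0], "turn": [0, 0, 0], "gripper": -1}, {"xyz": [0, 0, 0], "turn": [0, 0, 0], "gripper": -1}, {"xyz": [0, 0, 0], "turn": [0, 0, 0], "gripper": -1}, {"xyz": [0, 0, 0], "turn": [0, 0, 0], "gripper": -1}, {"xyz": [0, 0, 0], "turn": [0, 0, 0], "gripper": -1}, {"xyz": [0, 0, 0], "turn": [0, 0, 0], "gripper": -1}, {"xyz": [0, 0, 0], "turn": [0, 0, 0], "gripper": -1}, {"xyz": [0, 0, 0], "turn": [0, 0, 0], "gripper": -1}], squeeze=40)

```text
time_s: 7.13
position: [0.4642, 0.0196, 0.0524]
tool_rot: [[0.989, -0.147, 0.001], [-0.147, -0.989, -0.0], [0.001, 0.0, -1.0]]
ft_force: [-1.0, 0.8, 5.7]
grip_width: 0.0433
```

```bash
python3 -c "
from h import *
grab('wrist','w4');togo([0.632,-0.0113,0.15],1.2)"
```

```text
pos [0.4642 0.0196 0.0524] yaw -8.45 q [-12.2  24.9 101.2  -0.   53.9  -3.8] | shift [ 4.26  0.15 -2.43] turnz units -2.11 tilt [ 1.1e-03  1.0e-04 -1.0e+00] t 7.1833
```

View pics/w4.png

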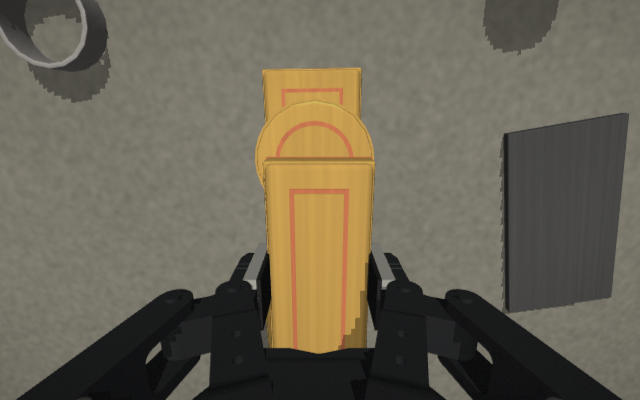

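Gripped, at width 43.3 mm with the pads on both sides. Now lift, carry and turn.

>>> step_arm(steps=[{"xyz": [0, 0, -0.1], "turn": [0, 0, 0], "gripper": -1}, {"xyz": [0, 0, -0.3], "turn": [0, 0, 0], "gripper": -1}, {"xyz": [0, 0, -0.4], "turn": [0, 0, 0], "gripper": -1}, {"xyz": [0, 0, -0.4], "turn": [0, 0, 0], "gripper": -1}, {"xyz": [0, 0, -0.4], "turn": [0, 0, 0], "gripper": -1}, {"xyz": [0.4, 0, -0.4], "turn": [0, 0, 0], "gripper": -1}, {"xyz": [0.5, 0.03, -0.2], "turn": [0, 0, 0], "gripper": -1}, {"xyz": [0.5, 0.03, 0], "turn": [0, 0, 0], "gripper": -1}, {"xyz": [0.5, 0.03, 0], "turn": [0, 0, 0], "gripper": -1}, {"xyz": [0.5, 0.03, 0], "turn": [0, 0, 0], "gripper": -1}, {"xyz": [0.5, 0.03, 0], "turn": [0, 0, 0], "gripper": -1}, {"xyz": [0.5, 0, 0], "turn": [0, 0, 0], "gripper": -1}, {"xyz": [0.5, 0, 0], "turn": [0, 0, 0], "gripper": -1}, {"xyz": [0.36, 0, 0], "turn": [0, 0, 0], "gripper": -1}, {"xyz": [0, 0, 0], "turn": [0, 0, -0.7], "gripper": -1}, {"xyz": [0, 0, 0], "turn": [0, 0, -0.7], "gripper": -1}, {"xyz": [0, 0, 0], "turn": [0, 0, -0.71], "gripper": -1}, {"xyz": [0, 0, 0], "turn": [0, 0, 0], "gripper": -1}, {"xyz": [0, 0, 0], "turn": [0, 0, 0], "gripper": -1}])

```text
time_s: 8.77
position: [0.6313, -0.0113, 0.1396]
tool_rot: [[1.0, 0.02, -0.001], [0.02, -1.0, 0.0], [-0.001, -0.0, -1.0]]
ft_force: [0.2, 0.4, -2.6]
grip_width: 0.043
```

```bash
python3 - <<'E'
from h import *
togo([0.632,-0.0113,-0.0095],1.2)
im,d,inf=grab('wrist','w5'); print(env.observe()['grip_width'],env.observe()['ft_force'])
ti=cams.camera_info("top");tim,td,_=grab('top','t5')
B=(.55,.72,-.1,.09)
seg("heldflat top",ti,td,B,.1,.24)
B=(.3,.6,-.12,.15)
for n,i,dd in(("w",inf,d),("t",ti,td)):
  print(n);seg("mid",i,dd,B,.06,.078);seg("low",i,dd,B,.02,.036);seg('all',i,dd,B,.02,.078)
E
```

```text
pos [ 0.6313 -0.0113  0.1396] yaw 1.12 q [-11.8  33.2  67.2   0.   79.6 -12.9] | shift [0.02 0.   3.73] turnz units -0.02 tilt [-9.e-04 -2.e-04 -1.e+00] t 8.7667
0.043209570524221 [ 0.13858082 -0.29767814 -1.91138914]
heldflat top few 6
w
mid c [0.4729 0.0681] size 58.4 53.9 ang 1.11 z 0.069 n 5569
low c [0.4654 0.0179] size 188.9 57.5 ang 82.55 z 0.029 n 7048
all c [0.4726 0.0214] size 172.3 77.7 ang 82.58 z 0.064 n 20047
t
mid few 18
low few 11
all c [0.4891 0.0798] size 10.3 7.0 ang -88.82 z 0.0665 n 12
```

View pics/w5.png

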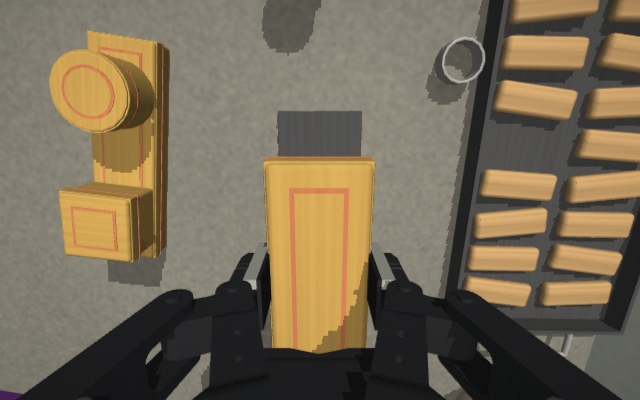

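The held tin (columns 264–374) is centred over the slate (278–361). I refine the slate from the earlier, closer view.

```bash
python3 - <<'E'
from h import *
for n,px in(("w1",(468,160)),("w2",(530,200)),("w4",(560,200))):
    f=np.load(f"pics/{n}.npz");inf={k:f[k] for k in("fx","fy","cx","cy","extrinsics")}
    C=cloud(inf,f["d"]);V=hsv(f["im"])[...,2]
    m=((V<95)&(C[...,1]<.075)&(C[...,1]>-.1)&(C[...,0]>.57)&(C[...,0]<.7)).astype(np.uint8)
    m=cv2.morphologyEx(m,cv2.MORPH_OPEN,np.ones((5,5)));l=cv2.connectedComponents(m)[1];m=l==l[px[1],px[0]]
    # top face only
    q=ray(inf,pts(m),.006);c,a,b,t=rect(q);print(n,c.round(4),round(a,1),round(b,1),round(t,2),np.median(C[m][:,2]))
f=np.load("pics/w5.npz");inf={k:f[k] for k in("fx","fy","cx","cy","extrinsics")};C=cloud(inf,f["d"])
print("tin edge y",C[159:175,319].round(3).tolist()[::5],"mat edge",C[108:116,319].round(4).tolist()[::2])
E
```

```text
w1 [ 0.6316 -0.011 ] 139.3 78.5 -88.54 0.007141550788153955
w2 [ 0.6312 -0.0104] 138.6 80.4 -88.56 0.007059125186852505
w4 [ 0.631  -0.0104] 139.0 81.1 -88.53 0.007049729214491457
tin edge y [[0.631, 0.041, 0.171], [0.631, 0.039, 0.176], [0.631, 0.038, 0.178], [0.631, 0.036, 0.179]] mat edge [[0.6311, 0.0606, -0.0002], [0.6311, 0.0589, 0.0008], [0.6311, 0.0572, 0.0072], [0.6312, 0.0555, 0.007]]
```

>>> step_arm(steps=[{"xyz": [0.012, -0.02, 0.4], "turn": [0, 0, -0.07], "gripper": -1}, {"xyz": [0, 0, 0.5], "turn": [0, 0, 0], "gripper": -1}, {"xyz": [0, 0, 0.5], "turn": [0, 0, 0], "gripper": -1}, {"xyz": [0, 0, 0.5], "turn": [0, 0, 0], "gripper": -1}, {"xyz": [0, 0, 0.5], "turn": [0, 0, 0], "gripper": -1}, {"xyz": [0, 0, 0.4], "turn": [0, 0, 0], "gripper": -1}, {"xyz": [0, 0, 0.3], "turn": [0, 0, 0], "gripper": -1}, {"xyz": [0, 0, 0.2], "turn": [0, 0, 0], "gripper": -1}, {"xyz": [0, 0, 0.15], "turn": [0, 0, 0], "gripper": -1}, {"xyz": [0, 0, 0.1], "turn": [0, 0, 0], "gripper": -1}, {"xyz": [0, 0, 0.05], "turn": [0, 0, 0], "gripper": -1}, {"xyz": [0, 0, 0.05], "turn": [0, 0, 0], "gripper": -1}, {"xyz": [0, 0, 0], "turn": [0, 0, 0], "gripper": -1}, {"xyz": [0, 0, 0], "turn": [0, 0, 0], "gripper": -1}])

```text
time_s: 10.03
position: [0.6323, -0.0106, -0.0057]
tool_rot: [[1.0, 0.027, 0.001], [0.027, -1.0, -0.0], [0.001, 0.0, -1.0]]
ft_force: [0.7, 0.4, -2.5]
grip_width: 0.0431
```

```bash
python3 -c "
from h import *
im,d,inf=grab('wrist','w6');C=cloud(inf,d);togo([0.632,-0.0107,-0.0105],1.45)
print(C[180:330:25,319].round(4).tolist())
print(env.observe()['ft_force'])"
```

```text
pos [ 0.6323 -0.0106 -0.0056] yaw 1.54 q [-11.7  42.4  76.1   0.   61.5 -13.2] | shift [-0.01  0.    0.12] turnz units 0.02 tilt [ 8.e-04  2.e-04 -1.e+00] t 10.0833
[[0.632, 0.0344, 0.0338], [0.6323, 0.0238, 0.033], [0.6326, 0.0133, 0.0339], [0.6329, 0.002, 0.0339], [0.6332, -0.0103, 0.0333], [0.6336, -0.0232, 0.0327]]
[-0.57886348 -0.59726376 -2.51295617]
```

>>> step_arm(steps=[{"xyz": [0, 0, 0.04], "turn": [0, 0, 0], "gripper": -1}, {"xyz": [0, 0, 0.03], "turn": [0, 0, 0], "gripper": -1}, {"xyz": [0, 0, 0.03], "turn": [0, 0, 0], "gripper": -1}, {"xyz": [0, 0, 0], "turn": [0, 0, 0], "gripper": -1}, {"xyz": [0, 0, 0], "turn": [0, 0, 0], "gripper": -1}])

```text
time_s: 10.5
position: [0.6321, -0.0106, -0.0095]
tool_rot: [[1.0, 0.027, 0.0], [0.027, -1.0, -0.0], [0.0, 0.0, -1.0]]
ft_force: [-3.4, -0.6, 3.7]
grip_width: 0.0434
```

>>> step_arm(steps=[{"xyz": [0, 0, 0.02], "turn": [0, 0, 0], "gripper": -1}, {"xyz": [0, 0, 0], "turn": [0, 0, 0], "gripper": -1}, {"xyz": [0, 0, 0], "turn": [0, 0, 0], "gripper": -1}])

```text
time_s: 10.75
position: [0.6321, -0.0106, -0.0096]
tool_rot: [[1.0, 0.027, 0.001], [0.027, -1.0, -0.0], [0.001, 0.0, -1.0]]
ft_force: [-5.0, 0.5, 10.3]
grip_width: 0.0432
```

Contact made. Release, rise, and go back over the pile.

>>> step_arm(steps=[{"xyz": [0, 0, -0.02], "turn": [0, 0, 0], "gripper": 1}, {"xyz": [0, 0, 0], "turn": [0, 0, 0], "gripper": 1}, {"xyz": [0, 0, 0], "turn": [0, 0, 0], "gripper": 1}, {"xyz": [0, 0, 0], "turn": [0, 0, 0], "gripper": 1}, {"xyz": [0, 0, 0], "turn": [0, 0, 0], "gripper": 1}, {"xyz": [0, 0, 0], "turn": [0, 0, 0], "gripper": 1}, {"xyz": [0, 0, -0.3], "turn": [0, 0, 0], "gripper": 1}, {"xyz": [0, 0, -0.5], "turn": [0, 0, 0], "gripper": 1}, {"xyz": [0, 0, -0.5], "turn": [0, 0, 0], "gripper": 1}, {"xyz": [0, 0, -0.5], "turn": [0, 0, 0], "gripper": 1}, {"xyz": [0, 0, -0.5], "turn": [0, 0, 0], "gripper": 1}, {"xyz": [0, 0, -0.5], "turn": [0, 0, 0], "gripper": 1}, {"xyz": [0, 0, -0.5], "turn": [0, 0, 0], "gripper": 1}, {"xyz": [0, 0, -0.5], "turn": [0, 0, 0], "gripper": 1}, {"xyz": [0, 0, -0.3], "turn": [0, 0, 0], "gripper": 1}, {"xyz": [0, 0, 0], "turn": [0, 0, 0], "gripper": 1}])

```text
time_s: 12.08
position: [0.6332, -0.0107, 0.1578]
tool_rot: [[1.0, 0.027, 0.006], [0.027, -1.0, -0.001], [0.006, 0.001, -1.0]]
ft_force: [0.3, -0.2, 0.2]
grip_width: 0.0857
```

>>> step_arm(steps=[{"xyz": [-0.5, 0, 0], "turn": [0, 0, 0.3], "gripper": 1}, {"xyz": [-0.5, 0, 0], "turn": [0, 0, 0.3], "gripper": 1}, {"xyz": [-0.5, 0, 0], "turn": [0, 0, 0.3], "gripper": 1}, {"xyz": [-0.5, 0, 0], "turn": [0, 0, 0.3], "gripper": 1}, {"xyz": [-0.5, 0, 0], "turn": [0, 0, 0.3], "gripper": 1}, {"xyz": [-0.5, 0, 0], "turn": [0, 0, 0.3], "gripper": 1}, {"xyz": [-0.5, 0, 0], "turn": [0, 0, 0.2], "gripper": 1}, {"xyz": [-0.4, 0, 0], "turn": [0, 0, 0], "gripper": 1}, {"xyz": [0, 0, 0], "turn": [0, 0, 0], "gripper": 1}, {"xyz": [0, 0, 0], "turn": [0, 0, 0], "gripper": 1}])

```text
time_s: 12.92
position: [0.4763, -0.0021, 0.154]
tool_rot: [[0.991, -0.133, 0.0], [-0.133, -0.991, -0.0], [0.0, -0.0, -1.0]]
ft_force: [0.6, -0.8, 1.2]
grip_width: 0.0852
```

```bash
python3 - <<'E'
from h import *
togo([0.47,0.07,0.15],-7.5)
im,d,inf=grab('wrist','w7')
B=(.36,.6,-.11,.15)
seg("round",inf,d,(.36,.6,.02,.15),.06,.078);seg("square",inf,d,(.36,.6,-.11,.02),.06,.078);seg("low",inf,d,B,.02,.036)
f=np.load("pics/w5.npz");i5={k:f[k] for k in("fx","fy","cx","cy","extrinsics")};B=(.36,.56,-.11,.15)
seg("round5",i5,f["d"],(.36,.56,.02,.15),.062,.078);seg("square5",i5,f["d"],(.36,.56,-.11,.02),.062,.078)
seg("flat5",inf,d,(.55,.7,-.1,.09),.02,.04)
tim,td,ti=grab('top','t7');seg("flatT",ti,td,(.55,.7,-.1,.09),.02,.04)
E
```

```text
pos [ 0.4763 -0.0021  0.154 ] yaw -7.63 q [-14.5  17.8  91.4   0.   70.8  -6.9] | shift [-0.4  -1.76  0.1 ] turnz units -0.03 tilt [ 1.e-04 -0.e+00 -1.e+00] t 12.9167
round c [0.4701 0.0681] size 54.2 54.2 ang -7.64 z 0.0692 n 4330
square c [ 0.4562 -0.0316] size 56.2 54.3 ang 82.99 z 0.0691 n 3992
low c [0.4623 0.0202] size 58.8 54.2 ang 82.89 z 0.0294 n 3152
round5 c [0.4726 0.0681] size 57.7 53.9 ang 1.11 z 0.0691 n 5458
square5 c [ 0.4593 -0.0321] size 56.9 55.7 ang -6.21 z 0.069 n 4781
flat5 c [ 0.6299 -0.01  ] size 104.7 47.0 ang -88.67 z 0.0292 n 5665
flatT c [ 0.651  -0.0533] size 14.4 11.1 ang -88.92 z 0.0275 n 18
```

View pics/w7.png

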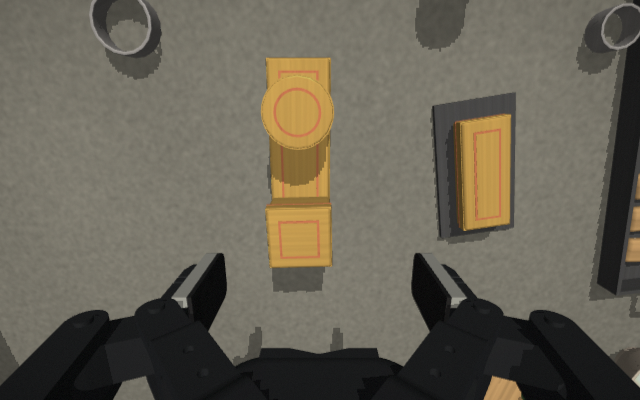

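The flat tin lies on the slate: (0.631, -0.010) against the mat's (0.6315, -0.0105). The round tin is at (0.470, 0.068) and the square at (0.456, -0.033). The round tin comes next.

```bash
python3 -c "
from h import *
togo([0.4701,0.0681,0.018],-7.63)"
```

```text
pos [ 0.4773 -0.0023  0.1539] yaw -7.64 q [-14.5  17.9  91.3   0.   70.8  -6.9] | shift [-0.41 -1.72  3.4 ] turnz units -0.0 tilt [ 5.e-04  0.e+00 -1.e+00] t 13.0167
```

>>> step_arm(steps=[{"xyz": [-0.1, -0.43, 0], "turn": [0, 0, 0], "gripper": 1}, {"xyz": [-0.1, -0.43, 0], "turn": [0, 0, 0], "gripper": 1}, {"xyz": [-0.1, -0.43, 0.2], "turn": [0, 0, 0], "gripper": 1}, {"xyz": [-0.1, -0.43, 0.4], "turn": [0, 0, 0], "gripper": 1}, {"xyz": [0, 0, 0.4], "turn": [0, 0, 0], "gripper": 1}, {"xyz": [0, 0, 0.4], "turn": [0, 0, 0], "gripper": 1}, {"xyz": [0, 0, 0.4], "turn": [0, 0, 0], "gripper": 1}, {"xyz": [0, 0, 0.4], "turn": [0, 0, 0], "gripper": 1}, {"xyz": [0, 0, 0.2], "turn": [0, 0, 0], "gripper": 1}, {"xyz": [0, 0, 0], "turn": [0, 0, 0], "gripper": 1}, {"xyz": [0, 0, 0], "turn": [0, 0, 0], "gripper": 1}])

```text
time_s: 13.93
position: [0.4703, 0.0681, 0.0579]
tool_rot: [[0.991, -0.133, -0.0], [-0.133, -0.991, 0.0], [-0.0, -0.0, -1.0]]
ft_force: [0.6, -0.6, -0.7]
grip_width: 0.0856
```

```bash
python3 - <<'E'
from h import *
im,d,inf=grab('wrist','w8')
seg("round",inf,d,(.42,.52,.02,.12),.062,.078);seg("square",inf,d,(.36,.6,-.11,.02),.062,.078)
togo([0.4701,0.0681,0.018],-7.63)
E
```

```text
round c [0.4703 0.0695] size 55.7 54.5 ang 70.61 z 0.0692 n 8167
square few 0
pos [0.4705 0.0681 0.0584] yaw -7.63 q [-6.1 25.2 99.1  0.  55.6  1.6] | shift [-0.01  0.    1.01] turnz units -0.0 tilt [ 9.e-04 -0.e+00 -1.e+00] t 13.9833
```

Aligned. Descend the last 40 mm and grip.

>>> step_arm(steps=[{"xyz": [0, -0.01, 0.25], "turn": [0, 0, 0], "gripper": 1}, {"xyz": [0, 0, 0.25], "turn": [0, 0, 0], "gripper": 1}, {"xyz": [0, 0, 0.25], "turn": [0, 0, 0], "gripper": 1}, {"xyz": [0, 0, 0.25], "turn": [0, 0, 0], "gripper": 1}, {"xyz": [0, 0, 0], "turn": [0, 0, 0], "gripper": 1}, {"xyz": [0, 0, 0], "turn": [0, 0, 0], "gripper": 1}, {"xyz": [0, 0, 0], "turn": [0, 0, 0], "gripper": -1}, {"xyz": [0, 0, 0], "turn": [0, 0, 0], "gripper": -1}, {"xyz": [0, 0, 0], "turn": [0, 0, 0], "gripper": -1}, {"xyz": [0, 0, 0], "turn": [0, 0, 0], "gripper": -1}, {"xyz": [0, 0, 0], "turn": [0, 0, 0], "gripper": -1}, {"xyz": [0, 0, 0], "turn": [0, 0, 0], "gripper": -1}, {"xyz": [0, 0, 0], "turn": [0, 0, 0], "gripper": -1}, {"xyz": [0, 0, -0.1], "turn": [0, 0, 0], "gripper": -1}, {"xyz": [0, 0, -0.3], "turn": [0, 0, 0], "gripper": -1}, {"xyz": [0, 0, -0.5], "turn": [0, 0, 0], "gripper": -1}, {"xyz": [0, 0, -0.6], "turn": [0, 0, 0], "gripper": -1}, {"xyz": [0, 0, -0.6], "turn": [0, 0, 0], "gripper": -1}, {"xyz": [0, 0, -0.6], "turn": [0, 0, 0], "gripper": -1}, {"xyz": [0, 0, -0.3], "turn": [0, 0, 0], "gripper": -1}])

```text
time_s: 15.65
position: [0.4705, 0.0686, 0.141]
tool_rot: [[0.991, -0.133, 0.004], [-0.133, -0.991, -0.0], [0.004, -0.0, -1.0]]
ft_force: [1.0, 0.0, -1.3]
grip_width: 0.0528
```

```bash
python3 -c "
from h import *
togo([0.4172,0.246,0.14],-7.63)
im,d,inf=grab('wrist','w9');H=hsv(im)
cv2.imwrite('pics/c9.png',cv2.resize(im,(480,300))[:,:,::-1])
seg('heldround',inf,d,(.42,.52,.02,.12),.15,.21)"
```

```text
pos [0.4705 0.0686 0.141 ] yaw -7.63 q [-6.  18.5 92.8  0.  68.4  1.6] | shift [-1.91 -4.22  0.02] turnz units 0.0 tilt [ 3.9e-03 -1.0e-04 -1.0e+00] t 15.65
heldround c [0.472  0.0707] size 71.2 65.9 ang -49.62 z 0.1911 n 18937
```

View pics/c9.png

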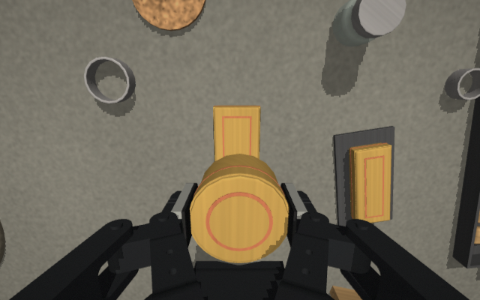

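>>> step_arm(steps=[{"xyz": [-0.2, -0.42, 0], "turn": [0, 0, 0], "gripper": -1}, {"xyz": [-0.2, -0.45, 0], "turn": [0, 0, 0], "gripper": -1}, {"xyz": [-0.2, -0.45, 0], "turn": [0, 0, 0], "gripper": -1}, {"xyz": [-0.2, -0.45, 0], "turn": [0, 0, 0], "gripper": -1}, {"xyz": [-0.2, -0.45, 0], "turn": [0, 0, 0], "gripper": -1}, {"xyz": [0, 0, 0], "turn": [0, 0, 0], "gripper": -1}, {"xyz": [0, 0, 0], "turn": [0, 0, 0], "gripper": -1}])

```text
time_s: 16.28
position: [0.4415, 0.1623, 0.1376]
tool_rot: [[0.991, -0.131, -0.001], [-0.131, -0.991, -0.0], [-0.001, 0.0, -1.0]]
ft_force: [-0.2, -0.2, -1.0]
grip_width: 0.0531
```

```bash
cat >> h.py <<'E'
def colorseg(name,inf,im,d,box,z,hs,smin,plane=None):
    C=cloud(inf,d);H=hsv(im).astype(int)
    m=(H[...,0]>=hs[0])&(H[...,0]<=hs[1])&(H[...,1]>smin)&(abs(C[...,2]-z)<.008)&(C[...,0]>box[0])&(C[...,0]<box[1])&(C[...,1]>box[2])&(C[...,1]<box[3])
    m=biggest(cv2.morphologyEx(m.astype(np.uint8),cv2.MORPH_OPEN,np.ones((3,3))))
    q=ray(inf,pts(m),z);c,a,b,t=rect(q);print(name,"rect",c.round(4),round(a,1),round(b,1),round(t,2),"z",np.median(C[m][:,2]).round(4),"circle",[np.round(v,1) for v in cv2.minEnclosingCircle((q[:,:2]*1000).astype(np.float32))]);return m
E
python3 -c "
from h import *
im,d,inf=grab('wrist','w10');colorseg('cork',inf,im,d,(.34,.5,.17,.32),.006,(8,25),80)
colorseg('board',inf,im,d,(.45,.6,.33,.47),.006,(5,25),80)
togo([0.4172,0.246,0.05],-7.63)"
```

```text
cork rect [0.4172 0.2471] 83.0 82.9 -7.53 z 0.0071 circle [array([417.3, 246.8]), np.float64(42.1)]Traceback (most recent call last):
  File "<string>", line 4, in <module>
    colorseg('board',inf,im,d,(.45,.6,.33,.47),.006,(5,25),80)
    ~~~~~~~~^^^^^^^^^^^^^^^^^^^^^^^^^^^^^^^^^^^^^^^^^^^^^^^^^^
  File "h.py", line 42, in colorseg
    m=biggest(cv2.morphologyEx(m.astype(np.uint8),cv2.MORPH_OPEN,np.ones((3,3))))
  File "h.py", line 25, in biggest
    n,l,s,c=cv2.connectedComponentsWithStats(m.astype(np.uint8)); k=1+np.argmax(s[1:,4]); return l==k
                                                                      ~~~~~~~~~^^^^^^^^^
    return _wrapfunc(a, 'argmax', axis=axis, out=out, **kwds)
    return bound(*args, **kwds)
ValueError: attempt to get argmax of an empty sequence
```

```bash
python3 -c "
from h import *
f=np.load('pics/w10.npz');inf={k:f[k] for k in('fx','fy','cx','cy','extrinsics')};im=f['im'];C=cloud(inf,f['d']);H=hsv(im)
m=(H[...,0]>15)&(H[...,0]<30)&(H[...,1]>100)&(C[...,2]>.1)
z=np.percentile(C[m][:,2],90);m&=abs(C[...,2]-z)<.004;print(z,m.sum())
q=ray(inf,pts(m),z)*1000
print(cv2.minEnclosingCircle(q[:,:2].astype(np.float32)),q.min(0),q.max(0))
togo([0.4172,0.2469,0.05],-7.63)"
```

```text
0.18869433404251837 11573
((443.5303649902344, 163.31077575683594), 28.2036190032959) [415.63458719 136.46698729 188.69433404] [469.16700968 191.30130559 188.69433404]
pos [0.4418 0.1618 0.1376] yaw -7.59 q [ 5.7 18.4 93.7 -0.  68.  13.3] | shift [-0.89 -2.03  2.19] turnz units 0.01 tilt [-5.e-04  4.e-04 -1.e+00] t 16.3333
```

>>> step_arm(steps=[{"xyz": [-0.18, -0.4, 0], "turn": [0, 0, 0], "gripper": -1}, {"xyz": [-0.18, -0.4, 0], "turn": [0, 0, 0], "gripper": -1}, {"xyz": [-0.18, -0.4, 0], "turn": [0, 0, 0], "gripper": -1}, {"xyz": [-0.18, -0.4, 0.1], "turn": [0, 0, 0], "gripper": -1}, {"xyz": [-0.18, -0.4, 0.3], "turn": [0, 0, 0], "gripper": -1}, {"xyz": [0, 0, 0.5], "turn": [0, 0, 0], "gripper": -1}, {"xyz": [0, 0, 0.5], "turn": [0, 0, 0], "gripper": -1}, {"xyz": [0, 0, 0.5], "turn": [0, 0, 0], "gripper": -1}, {"xyz": [0, 0, 0.5], "turn": [0, 0, 0], "gripper": -1}, {"xyz": [0, 0, 0.4], "turn": [0, 0, 0], "gripper": -1}, {"xyz": [0, 0, 0.3], "turn": [0, 0, 0], "gripper": -1}, {"xyz": [0, 0, 0.2], "turn": [0, 0, 0], "gripper": -1}, {"xyz": [0, 0, 0.1], "turn": [0, 0, 0], "gripper": -1}, {"xyz": [0, 0, 0], "turn": [0, 0, 0], "gripper": -1}, {"xyz": [0, 0, 0], "turn": [0, 0, 0], "gripper": -1}])

```text
time_s: 17.58
position: [0.4174, 0.2458, 0.0023]
tool_rot: [[0.991, -0.133, 0.001], [-0.133, -0.991, 0.0], [0.001, -0.0, -1.0]]
ft_force: [0.2, -0.2, -0.9]
grip_width: 0.0529
```

```bash
python3 -c "
from h import *
im,d,inf=grab('wrist','w11');C=cloud(inf,d)
togo([0.417,0.2455,-0.005],-7.63);seg('top',inf,d,(.36,.47,.19,.3),.04,.06);print(C[280:320:10,319].round(4).tolist())
colorseg('cork',inf,im,d,(.34,.5,.17,.32),.006,(8,25),80)"
```

```text
pos [0.4174 0.246  0.0025] yaw -7.64 q [ 16.5  31.3 100.9  -0.   47.8  24.1] | shift [-0.01  0.01  0.19] turnz units -0.0 tilt [ 1.e-03 -4.e-04 -1.e+00] t 17.6333
top c [0.4205 0.2493] size 68.2 57.7 ang 25.34 z 0.0525 n 15451
[[0.4192, 0.2531, 0.0532], [0.4186, 0.2488, 0.0534], [0.418, 0.2444, 0.0535], [0.4174, 0.2395, 0.0532]]
cork rect [0.4193 0.2665] 83.5 45.0 -5.62 z 0.007 circle [array([417.5, 247.6]), np.float64(41.8)]
```

>>> step_arm(steps=[{"xyz": [0, 0, 0.05], "turn": [0, 0, 0], "gripper": -1}, {"xyz": [0, 0, 0.04], "turn": [0, 0, 0], "gripper": -1}, {"xyz": [0, 0, 0.03], "turn": [0, 0, 0], "gripper": -1}, {"xyz": [0, 0, 0.02], "turn": [0, 0, 0], "gripper": -1}, {"xyz": [0, 0, 0], "turn": [0, 0, 0], "gripper": -1}, {"xyz": [0, 0, 0], "turn": [0, 0, 0], "gripper": -1}])

```text
time_s: 18.13
position: [0.417, 0.246, -0.0031]
tool_rot: [[0.991, -0.133, 0.001], [-0.133, -0.991, 0.0], [0.001, -0.0, -1.0]]
ft_force: [-2.3, -0.9, 6.1]
grip_width: 0.0532
```

>>> step_arm(steps=[{"xyz": [0, 0, 0.02], "turn": [0, 0, 0], "gripper": -1}, {"xyz": [0, 0, 0], "turn": [0, 0, 0], "gripper": -1}, {"xyz": [0, 0, 0], "turn": [0, 0, 0], "gripper": -1}])

```text
time_s: 18.38
position: [0.417, 0.246, -0.0032]
tool_rot: [[0.991, -0.133, 0.001], [-0.133, -0.991, 0.0], [0.001, -0.0, -1.0]]
ft_force: [-3.9, -2.0, 15.7]
grip_width: 0.0529
```

>>> step_arm(steps=[{"xyz": [0, 0, -0.03], "turn": [0, 0, 0], "gripper": 1}, {"xyz": [0, 0, 0], "turn": [0, 0, 0], "gripper": 1}, {"xyz": [0, 0, 0], "turn": [0, 0, 0], "gripper": 1}, {"xyz": [0, 0, 0], "turn": [0, 0, 0], "gripper": 1}, {"xyz": [0, 0, 0], "turn": [0, 0, 0], "gripper": 1}, {"xyz": [0, 0, 0], "turn": [0, 0, 0], "gripper": 1}, {"xyz": [0, 0, -0.3], "turn": [0, 0, 0], "gripper": 1}, {"xyz": [0, 0, -0.5], "turn": [0, 0, 0], "gripper": 1}, {"xyz": [0, 0, -0.5], "turn": [0, 0, 0], "gripper": 1}, {"xyz": [0, 0, -0.5], "turn": [0, 0, 0], "gripper": 1}, {"xyz": [0, 0, -0.5], "turn": [0, 0, 0], "gripper": 1}, {"xyz": [0, 0.3, -0.5], "turn": [0, 0, 0], "gripper": 1}, {"xyz": [0, 0.4, -0.5], "turn": [0, 0, 0], "gripper": 1}, {"xyz": [0, 0.4, -0.3], "turn": [0, 0, 0], "gripper": 1}, {"xyz": [0, 0.4, 0], "turn": [0, 0, 0], "gripper": 1}, {"xyz": [0, 0.4, 0], "turn": [0, 0, 0], "gripper": 1}, {"xyz": [0, 0, 0], "turn": [0, 0, 0], "gripper": 1}, {"xyz": [0, 0, 0], "turn": [0, 0, 0], "gripper": 1}])

```text
time_s: 19.88
position: [0.4069, 0.1705, 0.1408]
tool_rot: [[0.991, -0.134, -0.0], [-0.134, -0.991, 0.0], [-0.0, -0.0, -1.0]]
ft_force: [0.2, 0.2, 0.7]
grip_width: 0.0852
```

```bash
cat >> h.py <<'E'
def circ(inf,d,box,z0,z1):
    C=cloud(inf,d);m=(C[...,2]>z0)&(C[...,2]<z1)&(C[...,0]>box[0])&(C[...,0]<box[1])&(C[...,1]>box[2])&(C[...,1]<box[3])
    z=np.percentile(C[m][:,2],80);m&=abs(C[...,2]-z)<.003;q=ray(inf,pts(m),z)*1000;print("circ",cv2.minEnclosingCircle(q[:,:2].astype(np.float32)),"bbox mid",((q.min(0)+q.max(0))/2).round(1),(q.max(0)-q.min(0)).round(1))
E
python3 -c "
from h import *
im,d,inf=grab('wrist','w12')
circ(inf,d,(.36,.48,.19,.3),.035,.06);colorseg('cork',inf,im,d,(.34,.5,.17,.32),.006,(8,25),80)
togo([0.4565,-0.0335,0.12],-6.8)"
```

```text
circ ((417.6024169921875, 245.4180908203125), 27.375776290893555) bbox mid [417.6 245.5  47.9] [54.3 54.5  0. ]
cork rect [0.4174 0.2469] 83.6 82.8 82.27 z 0.0071 circle [array([417.4, 246.8]), np.float64(42.0)]
pos [0.4069 0.1709 0.1407] yaw -7.67 q [ 7.3 15.4 97.6  0.  66.9 15. ] | shift [1.91 4.9  0.52] turnz units -0.19 tilt [-1.e-04 -2.e-04 -1.e+00] t 19.9333
```

The round tin is centred within 1.4 mm. On to the square tin.

>>> step_arm(steps=[{"xyz": [0.19, 0.49, 0], "turn": [0, 0, 0], "gripper": 1}, {"xyz": [0.19, 0.49, 0], "turn": [0, 0, 0], "gripper": 1}, {"xyz": [0.19, 0.49, 0], "turn": [0, 0, 0], "gripper": 1}, {"xyz": [0.19, 0.49, 0], "turn": [0, 0, 0], "gripper": 1}, {"xyz": [0.19, 0.49, 0], "turn": [0, 0, 0], "gripper": 1}, {"xyz": [0.19, 0.49, 0], "turn": [0, 0, 0], "gripper": 1}, {"xyz": [0.19, 0.49, 0], "turn": [0, 0, 0], "gripper": 1}, {"xyz": [0.19, 0.49, 0], "turn": [0, 0, 0], "gripper": 1}, {"xyz": [0.19, 0.49, 0.25], "turn": [0, 0, 0], "gripper": 1}, {"xyz": [0.19, 0.49, 0.3], "turn": [0, 0, 0], "gripper": 1}, {"xyz": [0, 0, 0.5], "turn": [0, 0, -0.19], "gripper": 1}, {"xyz": [0, 0, 0.5], "turn": [0, 0, 0], "gripper": 1}, {"xyz": [0, 0, 0.5], "turn": [0, 0, 0], "gripper": 1}, {"xyz": [0, 0, 0], "turn": [0, 0, 0], "gripper": 1}, {"xyz": [0, 0, 0], "turn": [0, 0, 0], "gripper": 1}])

```text
time_s: 21.18
position: [0.4561, -0.0331, 0.0584]
tool_rot: [[0.993, -0.117, -0.002], [-0.117, -0.993, 0.001], [-0.002, -0.0, -1.0]]
ft_force: [-1.0, 0.7, 0.5]
grip_width: 0.0857
```

```bash
python3 -c "
from h import *
im,d,inf=grab('wrist','w13');C=cloud(inf,d)
m=(C[...,2]>.062)&(C[...,2]<.078)&(C[...,0]>.4)&(C[...,0]<.52)&(C[...,1]>-.09)&(C[...,1]<.03)
z=np.percentile(C[m][:,2],70);m&=abs(C[...,2]-z)<.0025;print(z,rect(ray(inf,pts(m),z)))
seg('long',inf,d,(.36,.6,-.11,.15),.02,.036)
togo([0.4565,-0.0335,0.018],-6.8)"
```

```text
0.06952097199752268 (array([ 0.4561243 , -0.03218579]), 53.61491394042969, 53.30373001098633, -6.6676025390625)
long c [0.4653 0.0422] size 103.3 54.1 ang 82.4 z 0.0294 n 17799
pos [ 0.4567 -0.0333  0.0592] yaw -6.72 q [-19.   23.8 101.7   0.   54.5 -12.3] | shift [-0.    0.01  1.03] turnz units 0.02 tilt [ 2.e-04 -0.e+00 -1.e+00] t 21.2333
```

>>> step_arm(steps=[{"xyz": [0, -0.02, 0.25], "turn": [0, 0, 0], "gripper": 1}, {"xyz": [0, 0, 0.25], "turn": [0, 0, 0], "gripper": 1}, {"xyz": [0, 0, 0.25], "turn": [0, 0, 0], "gripper": 1}, {"xyz": [0, 0, 0.25], "turn": [0, 0, 0], "gripper": 1}, {"xyz": [0, 0, 0], "turn": [0, 0, 0], "gripper": 1}, {"xyz": [0, 0, 0], "turn": [0, 0, 0], "gripper": 1}, {"xyz": [0, 0, 0], "turn": [0, 0, 0], "gripper": -1}, {"xyz": [0, 0, 0], "turn": [0, 0, 0], "gripper": -1}, {"xyz": [0, 0, 0], "turn": [0, 0, 0], "gripper": -1}, {"xyz": [0, 0, 0], "turn": [0, 0, 0], "gripper": -1}, {"xyz": [0, 0, 0], "turn": [0, 0, 0], "gripper": -1}, {"xyz": [0, 0, 0], "turn": [0, 0, 0], "gripper": -1}, {"xyz": [0, 0, 0], "turn": [0, 0, 0], "gripper": -1}, {"xyz": [0, 0, -0.1], "turn": [0, 0, 0], "gripper": -1}, {"xyz": [0, 0, -0.3], "turn": [0, 0, 0], "gripper": -1}, {"xyz": [0, 0, -0.5], "turn": [0, 0, 0], "gripper": -1}, {"xyz": [0, 0, -0.6], "turn": [0, 0, 0], "gripper": -1}, {"xyz": [0, 0, -0.6], "turn": [0, 0, 0], "gripper": -1}, {"xyz": [0, 0, -0.6], "turn": [0, 0, 0], "gripper": -1}, {"xyz": [0, 0, -0.3], "turn": [0, 0, 0], "gripper": -1}])

```text
time_s: 22.9
position: [0.4568, -0.033, 0.1416]
tool_rot: [[0.993, -0.118, 0.003], [-0.118, -0.993, -0.001], [0.004, 0.001, -1.0]]
ft_force: [0.3, -0.4, -2.6]
grip_width: 0.0533
```

```bash
python3 -c "
from h import *
togo([0.48,0.30,0.14],-6.7)
print(env.observe()['grip_width'])"
```

```text
pos [ 0.4568 -0.033   0.1416] yaw -6.76 q [-19.   16.8  95.3   0.   67.6 -12.2] | shift [-0.4  -8.34  0.03] turnz units -0.01 tilt [ 3.5e-03  8.0e-04 -1.0e+00] t 22.9
0.053315406830040095
```

>>> step_arm(steps=[{"xyz": [0, -0.3, 0], "turn": [0, 0, 0], "gripper": -1}, {"xyz": [0, -0.5, 0], "turn": [0, 0, 0], "gripper": -1}, {"xyz": [0, -0.5, 0], "turn": [0, 0, 0], "gripper": -1}, {"xyz": [0, -0.5, 0], "turn": [0, 0, 0], "gripper": -1}, {"xyz": [0, -0.5, 0], "turn": [0, 0, 0], "gripper": -1}, {"xyz": [0, -0.5, 0], "turn": [0, 0, 0], "gripper": -1}, {"xyz": [0, -0.5, 0], "turn": [0, 0, 0], "gripper": -1}, {"xyz": [0, -0.5, 0], "turn": [0, 0, 0], "gripper": -1}, {"xyz": [0, -0.5, 0], "turn": [0, 0, 0], "gripper": -1}, {"xyz": [-0.1, -0.5, 0], "turn": [0, 0, 0], "gripper": -1}, {"xyz": [-0.1, -0.5, 0], "turn": [0, 0, 0], "gripper": -1}, {"xyz": [-0.1, -0.5, 0], "turn": [0, 0, 0], "gripper": -1}, {"xyz": [-0.1, -0.5, 0], "turn": [0, 0, 0], "gripper": -1}, {"xyz": [0, -0.5, 0], "turn": [0, 0, 0], "gripper": -1}, {"xyz": [0, -0.5, 0], "turn": [0, 0, 0], "gripper": -1}, {"xyz": [0, -0.5, 0], "turn": [0, 0, 0], "gripper": -1}, {"xyz": [0, -0.3, 0], "turn": [0, 0, 0], "gripper": -1}, {"xyz": [0, -0.2, 0], "turn": [0, 0, 0], "gripper": -1}, {"xyz": [0, 0, 0], "turn": [0, 0, 0], "gripper": -1}, {"xyz": [0, 0, 0], "turn": [0, 0, 0], "gripper": -1}])

```text
time_s: 24.57
position: [0.4793, 0.2983, 0.1386]
tool_rot: [[0.993, -0.118, -0.0], [-0.118, -0.993, -0.0], [-0.0, 0.001, -1.0]]
ft_force: [1.1, 0.3, -1.7]
grip_width: 0.0534
```

```bash
python3 -c "
from h import *
im,d,inf=grab('wrist','w14');cv2.imwrite('pics/c14.png',cv2.resize(im,(480,300))[:,:,::-1])
C=cloud(inf,d);H=hsv(im)
colorseg('board',inf,im,d,(.45,.6,.33,.47),.006,(5,20),120)
m=(H[...,0]>15)&(H[...,0]<30)&(H[...,1]>100)&(C[...,2]>.12)
z=np.percentile(C[m][:,2],85);m&=abs(C[...,2]-z)<.004;q=ray(inf,pts(biggest(m)),z);print('held',z,rect(q),'front y',np.sort(q[:,1])[-20])
togo([0.527,0.40,0.14],-5.4)"
```

```text
board rect [0.5275 0.3997] 83.6 83.4 -5.26 z 0.0071 circle [array([527.4, 399.8]), np.float64(58.3)]
held 0.18874951163407927 (array([0.4803201 , 0.29951724]), 53.70962905883789, 53.4005012512207, 83.24243927001953) front y 0.3283133330390722
pos [0.4793 0.2979 0.1387] yaw -6.78 q [19.9 26.9 79.  -0.  74.1 26.6] | shift [ 0.88 -2.67 -0.03] turnz units -0.3 tilt [-3.e-04  5.e-04 -1.e+00] t 24.6167
```

View pics/c14.png

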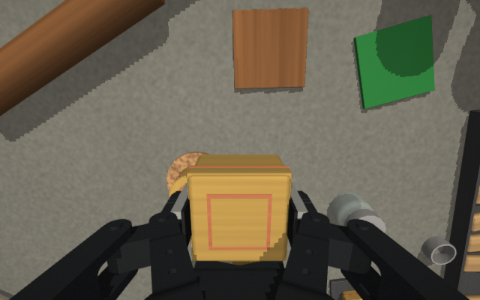

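The view shows the brown board at (270,50) and the green look-alike at (395,65), which I leave alone. The board centre is (0.5275, 0.3998), turned -5.3°. Now place on it.

>>> step_arm(steps=[{"xyz": [0.15, -0.4, 0], "turn": [0, 0, 0], "gripper": -1}, {"xyz": [0.15, -0.45, 0], "turn": [0, 0, 0], "gripper": -1}, {"xyz": [0.15, -0.45, 0], "turn": [0, 0, 0], "gripper": -1}, {"xyz": [0.15, -0.45, 0], "turn": [0, 0, 0], "gripper": -1}, {"xyz": [0.15, -0.45, 0], "turn": [0, 0, 0], "gripper": -1}, {"xyz": [0.13, -0.47, 0.1], "turn": [0, 0, -0.33], "gripper": -1}, {"xyz": [0, 0, 0.3], "turn": [0, 0, 0], "gripper": -1}, {"xyz": [0, 0, 0.5], "turn": [0, 0, 0], "gripper": -1}, {"xyz": [0, 0, 0.5], "turn": [0, 0, 0], "gripper": -1}, {"xyz": [0, 0, 0.5], "turn": [0, 0, 0], "gripper": -1}, {"xyz": [0, 0, 0.5], "turn": [0, 0, 0], "gripper": -1}, {"xyz": [0, 0, 0.4], "turn": [0, 0, 0], "gripper": -1}, {"xyz": [0, 0, 0.3], "turn": [0, 0, 0], "gripper": -1}, {"xyz": [0, 0, 0.2], "turn": [0, 0, 0], "gripper": -1}, {"xyz": [0, 0, 0.1], "turn": [0, 0, 0], "gripper": -1}, {"xyz": [0, 0, 0], "turn": [0, 0, 0], "gripper": -1}, {"xyz": [0, 0, 0], "turn": [0, 0, 0], "gripper": -1}])

```text
time_s: 26.03
position: [0.5274, 0.4007, 0.0035]
tool_rot: [[0.996, -0.092, 0.001], [-0.092, -0.996, 0.0], [0.001, -0.001, -1.0]]
ft_force: [0.3, 0.1, -1.5]
grip_width: 0.0534
```

```bash
python3 -c "
from h import *
im,d,inf=grab('wrist','w15');C=cloud(inf,d)
togo([0.5272,0.3998,-0.0033],-5.26);print(C[280:320:10,319].round(4).tolist(),env.observe()['ft_force'])"
```

```text
pos [0.5275 0.4008 0.0037] yaw -5.25 q [27.  44.1 70.1 -0.  65.8 32.3] | shift [-0.    0.03  0.18] turnz units 0.0 tilt [ 1.4e-03 -9.0e-04 -1.0e+00] t 26.0833
[[0.5288, 0.4071, 0.0529], [0.5285, 0.4031, 0.0537], [0.528, 0.3981, 0.0531], [0.5276, 0.3934, 0.0531]] [-0.677339   -0.38260365 -0.99646366]
```

>>> step_arm(steps=[{"xyz": [0, 0.015, 0.05], "turn": [0, 0, 0], "gripper": -1}, {"xyz": [0, 0, 0.05], "turn": [0, 0, 0], "gripper": -1}, {"xyz": [0, 0, 0.04], "turn": [0, 0, 0], "gripper": -1}, {"xyz": [0, 0, 0.02], "turn": [0, 0, 0], "gripper": -1}, {"xyz": [0, 0, 0], "turn": [0, 0, 0], "gripper": -1}, {"xyz": [0, 0, 0], "turn": [0, 0, 0], "gripper": -1}])

```text
time_s: 26.58
position: [0.527, 0.4001, -0.0024]
tool_rot: [[0.996, -0.091, 0.001], [-0.091, -0.996, 0.0], [0.001, -0.0, -1.0]]
ft_force: [-2.4, -2.0, 7.7]
grip_width: 0.0533
```

>>> step_arm(steps=[{"xyz": [0, 0, 0.01], "turn": [0, 0, 0], "gripper": -1}, {"xyz": [0, 0, 0], "turn": [0, 0, 0], "gripper": -1}, {"xyz": [0, 0, 0], "turn": [0, 0, 0], "gripper": -1}])

```text
time_s: 26.83
position: [0.527, 0.4001, -0.0024]
tool_rot: [[0.996, -0.091, 0.001], [-0.091, -0.996, 0.0], [0.001, -0.0, -1.0]]
ft_force: [-3.7, -2.1, 10.2]
grip_width: 0.0532
```

Contact made. Release, rise, and back off to check the square tin.

>>> step_arm(steps=[{"xyz": [0, 0, -0.02], "turn": [0, 0, 0], "gripper": 1}, {"xyz": [0, 0, 0], "turn": [0, 0, 0], "gripper": 1}, {"xyz": [0, 0, 0], "turn": [0, 0, 0], "gripper": 1}, {"xyz": [0, 0, 0], "turn": [0, 0, 0], "gripper": 1}, {"xyz": [0, 0, 0], "turn": [0, 0, 0], "gripper": 1}, {"xyz": [0, 0, 0], "turn": [0, 0, 0], "gripper": 1}, {"xyz": [0, 0, -0.3], "turn": [0, 0, 0], "gripper": 1}, {"xyz": [0, 0, -0.5], "turn": [0, 0, 0], "gripper": 1}, {"xyz": [0, 0, -0.5], "turn": [0, 0, 0], "gripper": 1}, {"xyz": [0, 0, -0.5], "turn": [0, 0, 0], "gripper": 1}, {"xyz": [0, 0, -0.5], "turn": [0, 0, 0], "gripper": 1}, {"xyz": [0, 0.3, -0.5], "turn": [0, 0, 0], "gripper": 1}, {"xyz": [0, 0.4, -0.5], "turn": [0, 0, 0], "gripper": 1}, {"xyz": [0, 0.4, -0.3], "turn": [0, 0, 0], "gripper": 1}, {"xyz": [0, 0.4, 0], "turn": [0, 0, 0], "gripper": 1}, {"xyz": [0, 0.4, 0], "turn": [0, 0, 0], "gripper": 1}, {"xyz": [0, 0, 0], "turn": [0, 0, 0], "gripper": 1}, {"xyz": [0, 0, 0], "turn": [0, 0, 0], "gripper": 1}])

```text
time_s: 28.33
position: [0.5201, 0.3241, 0.1417]
tool_rot: [[0.996, -0.093, 0.001], [-0.093, -0.996, 0.0], [0.001, -0.001, -1.0]]
ft_force: [1.3, 0.3, -0.0]
grip_width: 0.0853
```

```bash
cat >> h.py <<'E'
def topface(name,inf,d,box,z0,z1):
    C=cloud(inf,d);m=(C[...,2]>z0)&(C[...,2]<z1)&(C[...,0]>box[0])&(C[...,0]<box[1])&(C[...,1]>box[2])&(C[...,1]<box[3])
    z=np.percentile(C[m][:,2],70);m=biggest(m&(abs(C[...,2]-z)<.003));c,a,b,t=rect(ray(inf,pts(m),z));print(name,c.round(4),round(a,1),round(b,1),round(t,2),"z",z.round(4))
E
python3 -c "
from h import *
im,d,inf=grab('wrist','w16')
topface('square',inf,d,(.46,.6,.33,.47),.035,.06)
colorseg('board',inf,im,d,(.45,.6,.33,.47),.006,(5,20),120)
togo([0.52,-0.15,0.2],-20)"
```

```text
square [0.5276 0.3987] 54.3 53.2 -5.31 z 0.0476
board rect [0.5275 0.3997] 83.5 83.2 -5.31 z 0.0071 circle [array([527.5, 399.4]), np.float64(58.4)]
pos [0.5201 0.3246 0.1414] yaw -5.27 q [20.9 31.3 70.5  0.  78.1 26.2] | shift [ 1.09 11.82 -1.47] turnz units 3.21 tilt [ 7.e-04 -5.e-04 -1.e+00] t 28.3833
```

The square tin sits within 1 mm and 0.1° on its board. Now to a spot where the wrist camera sees the shelf and the long tin.

>>> step_arm(steps=[{"xyz": [0, 0.4, -0.3], "turn": [0, 0, 0], "gripper": 1}, {"xyz": [0, 0.6, -0.3], "turn": [0, 0, 0], "gripper": 1}, {"xyz": [0.1, 0.7, -0.3], "turn": [0, 0, 0], "gripper": 1}, {"xyz": [0.1, 0.7, -0.3], "turn": [0, 0, 0], "gripper": 1}, {"xyz": [0.1, 0.7, -0.3], "turn": [0, 0, 0], "gripper": 1}, {"xyz": [0.1, 0.7, 0], "turn": [0, 0, 0], "gripper": 1}, {"xyz": [0.1, 0.7, 0], "turn": [0, 0, 0], "gripper": 1}, {"xyz": [0.1, 0.7, 0], "turn": [0, 0, 0], "gripper": 1}, {"xyz": [0.1, 0.7, 0], "turn": [0, 0, 0], "gripper": 1}, {"xyz": [0.1, 0.7, 0], "turn": [0, 0, 0], "gripper": 1}, {"xyz": [0.1, 0.7, 0], "turn": [0, 0, 0], "gripper": 1}, {"xyz": [0.1, 0.7, 0], "turn": [0, 0, 0], "gripper": 1}, {"xyz": [0.1, 0.7, 0], "turn": [0, 0, 0], "gripper": 1}, {"xyz": [0.1, 0.7, 0], "turn": [0, 0, 0], "gripper": 1}, {"xyz": [0.1, 0.7, 0], "turn": [0, 0, 0], "gripper": 1}, {"xyz": [0.1, 0.7, 0], "turn": [0, 0, 0], "gripper": 1}, {"xyz": [0.1, 0.7, 0], "turn": [0, 0, 0], "gripper": 1}, {"xyz": [0.1, 0.7, 0], "turn": [0, 0, 0], "gripper": 1}, {"xyz": [0.1, 0.7, 0], "turn": [0, 0, 0], "gripper": 1}, {"xyz": [0.1, 0.7, 0], "turn": [0, 0, 0], "gripper": 1}])

```text
time_s: 30.05
position: [0.5425, -0.2248, 0.2009]
tool_rot: [[0.996, -0.091, 0.0], [-0.091, -0.996, 0.0], [0.0, -0.0, -1.0]]
ft_force: [-0.3, -0.3, 0.0]
grip_width: 0.0856
```

>>> step_arm(steps=[{"xyz": [0.1, 0.7, 0], "turn": [0, 0, 0], "gripper": 1}, {"xyz": [0.1, 0.7, 0], "turn": [0, 0, 0], "gripper": 1}, {"xyz": [0.1, 0.7, 0], "turn": [0, 0, 0], "gripper": 1}, {"xyz": [0.1, 0.5, 0], "turn": [0, 0, 0], "gripper": 1}, {"xyz": [0.1, 0.4, 0], "turn": [0, 0, 0], "gripper": 1}, {"xyz": [0, 0, 0], "turn": [0, 0, 0], "gripper": 1}, {"xyz": [0, 0, 0], "turn": [0, 0, 0], "gripper": 1}])

```text
time_s: 30.63
position: [0.5513, -0.3452, 0.2002]
tool_rot: [[0.996, -0.092, -0.0], [-0.092, -0.996, 0.001], [-0.0, -0.001, -1.0]]
ft_force: [0.6, 1.7, -0.1]
grip_width: 0.0852
```

```bash
python3 -c "
from h import *
im,d,inf=grab('wrist','w17')
topface('shelf',inf,d,(.5,.75,-.42,-.15),.042,.056)
seg('long',inf,d,(.36,.55,-.11,.15),.018,.036)
print(env.observe()['position'])
grab('top','t17')
C=cloud(inf,d);n=np.zeros((400,640,3),np.uint8)
"
```

```text
shelf [ 0.623  -0.2743] 129.4 129.4 68.15 z 0.0495
long few 0
[ 0.55129818 -0.34447     0.20050809]
```

View pics/w17.png

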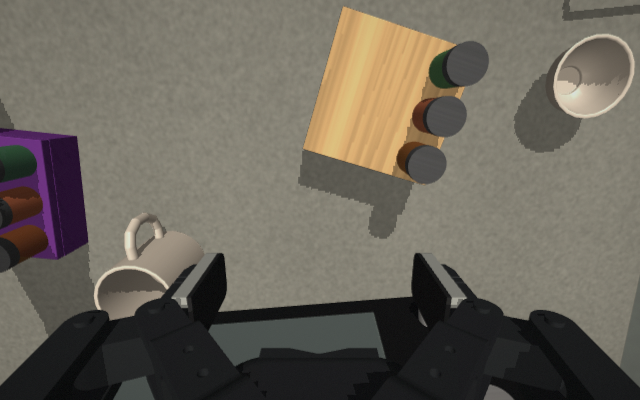

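The shelf top is measured at (0.623, -0.2743), 129.4 mm square, with its axis at -21.85°. The top view gave about -22°. The purple look-alike, at left (40,190), is left alone. Back over the long tin.

```bash
python3 -c "
from h import *
togo([0.4625,0.0185,0.12],-7.5)"
```

```text
pos [ 0.5513 -0.3442  0.2008] yaw -5.18 q [-42.4  32.6  58.    0.   89.4 -37.2] | shift [-3.03 -8.83  2.02] turnz units 0.51 tilt [-1.e-04 -4.e-04 -1.e+00] t 30.7333
```

>>> step_arm(steps=[{"xyz": [-0.1, -0.4, 0], "turn": [0, 0, 0], "gripper": 1}, {"xyz": [-0.2, -0.6, 0], "turn": [0, 0, 0], "gripper": 1}, {"xyz": [-0.2, -0.6, 0], "turn": [0, 0, 0], "gripper": 1}, {"xyz": [-0.2, -0.6, 0], "turn": [0, 0, 0], "gripper": 1}, {"xyz": [-0.2, -0.6, 0], "turn": [0, 0, 0], "gripper": 1}, {"xyz": [-0.2, -0.6, 0], "turn": [0, 0, 0], "gripper": 1}, {"xyz": [-0.2, -0.6, 0], "turn": [0, 0, 0], "gripper": 1}, {"xyz": [-0.2, -0.6, 0], "turn": [0, 0, 0], "gripper": 1}, {"xyz": [-0.2, -0.6, 0], "turn": [0, 0, 0], "gripper": 1}, {"xyz": [-0.2, -0.6, 0], "turn": [0, 0, 0], "gripper": 1}, {"xyz": [-0.2, -0.6, 0.4], "turn": [0, 0, 0], "gripper": 1}, {"xyz": [-0.2, -0.6, 0.4], "turn": [0, 0, 0], "gripper": 1}, {"xyz": [-0.2, -0.6, 0.4], "turn": [0, 0, 0], "gripper": 1}, {"xyz": [-0.23, -0.6, 0.4], "turn": [0, 0, 0], "gripper": 1}, {"xyz": [-0.3, -0.63, 0.4], "turn": [0, 0, 0], "gripper": 1}, {"xyz": [0, 0, 0], "turn": [0, 0, 0.5], "gripper": 1}, {"xyz": [0, 0, 0], "turn": [0, 0, 0], "gripper": 1}, {"xyz": [0, 0, 0], "turn": [0, 0, 0], "gripper": 1}])

```text
time_s: 32.23
position: [0.4626, 0.0181, 0.1213]
tool_rot: [[0.992, -0.129, 0.001], [-0.129, -0.992, -0.0], [0.001, 0.0, -1.0]]
ft_force: [0.1, 0.2, 0.0]
grip_width: 0.0853
```

```bash
python3 -c "
from h import *
im,d,inf=grab('wrist','w18')
topface('long',inf,d,(.36,.55,-.11,.15),.018,.036)
topface('flat',inf,d,(.56,.7,-.1,.09),.02,.036)
f=np.load('pics/t17.npz');topface('longT',cams.camera_info('top'),f['d'],(.36,.55,-.11,.15),.018,.036);topface('flatT',cams.camera_info('top'),f['d'],(.56,.7,-.1,.09),.02,.036)
togo([0.4625,0.0185,-.012],-7.5)"
```

```text
long [0.4623 0.0187] 187.6 54.1 82.43 z 0.0297
flat [ 0.6308 -0.0098] 103.6 44.3 -88.51 z 0.0296
longT [0.4674 0.0602] 103.8 54.2 82.46 z 0.0305
flatT [ 0.6328 -0.012 ] 103.0 44.2 -88.89 z 0.0303
pos [0.4628 0.0176 0.1214] yaw -7.45 q [-12.5  18.9  96.2  -0.   64.8  -5.1] | shift [-0.02 -0.02  3.33] turnz units 0.01 tilt [ 1.6e-03  2.0e-04 -1.0e+00] t 32.2833
```

The long tin is at (0.4623, 0.0187), 82.4°. Descend and grip at its centre.

>>> step_arm(steps=[{"xyz": [-0.01, -0.02, 0.4], "turn": [0, 0, 0], "gripper": 1}, {"xyz": [0, 0, 0.5], "turn": [0, 0, 0], "gripper": 1}, {"xyz": [0, 0, 0.5], "turn": [0, 0, 0], "gripper": 1}, {"xyz": [0, 0, 0.5], "turn": [0, 0, 0], "gripper": 1}, {"xyz": [0, 0, 0.5], "turn": [0, 0, 0], "gripper": 1}, {"xyz": [0, 0, 0.4], "turn": [0, 0, 0], "gripper": 1}, {"xyz": [0, 0, 0.3], "turn": [0, 0, 0], "gripper": 1}, {"xyz": [0, 0, 0.2], "turn": [0, 0, 0], "gripper": 1}, {"xyz": [0, 0, 0], "turn": [0, 0, 0], "gripper": 1}, {"xyz": [0, 0, 0], "turn": [0, 0, 0], "gripper": 1}, {"xyz": [0, 0, 0], "turn": [0, 0, 0], "gripper": -1}, {"xyz": [0, 0, 0], "turn": [0, 0, 0], "gripper": -1}, {"xyz": [0, 0, 0], "turn": [0, 0, 0], "gripper": -1}, {"xyz": [0, 0, 0], "turn": [0, 0, 0], "gripper": -1}, {"xyz": [0, 0, 0], "turn": [0, 0, 0], "gripper": -1}, {"xyz": [0, 0, 0], "turn": [0, 0, 0], "gripper": -1}, {"xyz": [0, 0, 0], "turn": [0, 0, 0], "gripper": -1}], squeeze=70)

```text
time_s: 33.7
position: [0.4624, 0.0183, -0.0103]
tool_rot: [[0.991, -0.131, 0.001], [-0.131, -0.991, -0.0], [0.001, 0.0, -1.0]]
ft_force: [-1.6, 0.3, 8.6]
grip_width: 0.0522
```

>>> step_arm(steps=[{"xyz": [0, 0, -0.1], "turn": [0, 0, 0], "gripper": -1}, {"xyz": [0, 0, -0.3], "turn": [0, 0, 0], "gripper": -1}, {"xyz": [0, 0, -0.5], "turn": [0, 0, 0], "gripper": -1}, {"xyz": [0, 0, -0.5], "turn": [0, 0, 0], "gripper": -1}, {"xyz": [0, 0, -0.6], "turn": [0, 0, 0], "gripper": -1}, {"xyz": [0, 0, 0], "turn": [0, 0, 0], "gripper": -1}, {"xyz": [0, 0, 0], "turn": [0, 0, 0], "gripper": -1}])

```text
time_s: 34.28
position: [0.4624, 0.0183, 0.0692]
tool_rot: [[0.991, -0.131, 0.002], [-0.131, -0.991, -0.0], [0.002, 0.0, -1.0]]
ft_force: [0.3, -0.6, -4.2]
grip_width: 0.0523
```

```bash
python3 -c "
from h import *
togo([0.4652,-0.211,0.065],-7.5)"
```

```text
pos [0.4624 0.0183 0.0692] yaw -7.53 q [-12.4  23.2 100.3   0.   56.3  -4.9] | shift [0.82 5.67 0.11] turnz units -0.01 tilt [ 2.1e-03  2.0e-04 -1.0e+00] t 34.2833
```

>>> step_arm(steps=[{"xyz": [0.03, 0.3, 0], "turn": [0, 0, 0], "gripper": -1}, {"xyz": [0.03, 0.5, 0], "turn": [0, 0, 0], "gripper": -1}, {"xyz": [0.03, 0.5, 0], "turn": [0, 0, 0], "gripper": -1}, {"xyz": [0.03, 0.5, 0], "turn": [0, 0, 0], "gripper": -1}, {"xyz": [0.03, 0.5, 0], "turn": [0, 0, 0], "gripper": -1}, {"xyz": [0.03, 0.5, 0], "turn": [0, 0, 0], "gripper": -1}, {"xyz": [0.03, 0.5, 0], "turn": [0, 0, 0], "gripper": -1}, {"xyz": [0.03, 0.5, 0], "turn": [0, 0, 0], "gripper": -1}, {"xyz": [0.03, 0.5, 0], "turn": [0, 0, 0], "gripper": -1}, {"xyz": [0.03, 0.5, 0], "turn": [0, 0, 0], "gripper": -1}, {"xyz": [0.03, 0.5, 0], "turn": [0, 0, 0], "gripper": -1}, {"xyz": [0, 0.25, 0], "turn": [0, 0, 0], "gripper": -1}, {"xyz": [0, 0, 0], "turn": [0, 0, 0], "gripper": -1}])

```text
time_s: 35.37
position: [0.4455, -0.2047, 0.0675]
tool_rot: [[0.991, -0.133, -0.001], [-0.133, -0.991, 0.001], [-0.002, -0.001, -1.0]]
ft_force: [-0.2, 0.4, -4.1]
grip_width: 0.0524
```

>>> step_arm(steps=[{"xyz": [0, 0, 0], "turn": [0, 0, 0.5], "gripper": -1}, {"xyz": [0, 0, 0], "turn": [0, 0, 0.75], "gripper": -1}, {"xyz": [0, 0, 0], "turn": [0, 0, 0.75], "gripper": -1}, {"xyz": [0, 0, 0], "turn": [0, 0, 0.75], "gripper": -1}, {"xyz": [0, 0, 0], "turn": [0, 0, 0.75], "gripper": -1}, {"xyz": [0, 0, 0], "turn": [0, 0, 0.75], "gripper": -1}, {"xyz": [0, 0, 0], "turn": [0, 0, 0.75], "gripper": -1}, {"xyz": [0, 0, 0], "turn": [0, 0, 0.75], "gripper": -1}, {"xyz": [0, 0, 0], "turn": [0, 0, 0.75], "gripper": -1}, {"xyz": [0, 0, 0], "turn": [0, 0, 0.75], "gripper": -1}, {"xyz": [0, 0, 0], "turn": [0, 0, 0.75], "gripper": -1}, {"xyz": [0, 0, 0], "turn": [0, 0, 0.75], "gripper": -1}, {"xyz": [0, 0, 0], "turn": [0, 0, 0.75], "gripper": -1}, {"xyz": [0, 0, 0], "turn": [0, 0, 0.75], "gripper": -1}, {"xyz": [0, 0, 0], "turn": [0, 0, 0.75], "gripper": -1}, {"xyz": [0, 0, 0], "turn": [0, 0, 0.75], "gripper": -1}, {"xyz": [0, 0, 0], "turn": [0, 0, 0.75], "gripper": -1}, {"xyz": [0, 0, 0], "turn": [0, 0, 0.75], "gripper": -1}, {"xyz": [0, 0, 0], "turn": [0, 0, 0.75], "gripper": -1}, {"xyz": [0, 0, 0], "turn": [0, 0, 0.75], "gripper": -1}])

```text
time_s: 37.03
position: [0.4457, -0.202, 0.068]
tool_rot: [[0.254, -0.967, -0.001], [-0.967, -0.254, 0.001], [-0.002, 0.001, -1.0]]
ft_force: [-0.5, -0.4, -2.8]
grip_width: 0.0521
```

>>> step_arm(steps=[{"xyz": [0, 0, 0], "turn": [0, 0, 0.75], "gripper": -1}, {"xyz": [0, 0, 0], "turn": [0, 0, 0.75], "gripper": -1}, {"xyz": [0, 0, 0], "turn": [0, 0, 0.75], "gripper": -1}, {"xyz": [0, 0, 0], "turn": [0, 0, 0.75], "gripper": -1}, {"xyz": [0, 0, 0], "turn": [0, 0, 0.75], "gripper": -1}, {"xyz": [0, 0, 0], "turn": [0, 0, 0.75], "gripper": -1}, {"xyz": [0, 0, 0], "turn": [0, 0, 0.75], "gripper": -1}, {"xyz": [0, 0, 0], "turn": [0, 0, 0.75], "gripper": -1}, {"xyz": [0, 0, 0], "turn": [0, 0, 0.75], "gripper": -1}, {"xyz": [0, 0, 0], "turn": [0, 0, 0.75], "gripper": -1}, {"xyz": [0, 0, 0], "turn": [0, 0, 0.5], "gripper": -1}, {"xyz": [0, 0, 0], "turn": [0, 0, 0], "gripper": -1}, {"xyz": [0, 0, 0], "turn": [0, 0, 0], "gripper": -1}])

```text
time_s: 38.12
position: [0.4458, -0.2024, 0.0682]
tool_rot: [[-0.37, -0.929, -0.001], [-0.929, 0.37, 0.001], [-0.001, 0.001, -1.0]]
ft_force: [0.0, -0.1, -3.4]
grip_width: 0.0523
```

```bash
python3 -c "
from h import *
im,d,inf=grab('wrist','w19');grab('top','t19')
togo([0.4466,-0.2036,-.009],-111.85);print(env.observe()['grip_width'])
topface('held',inf,d,(.35,.56,-.3,-.1),.085,.13);topface('shelf',inf,d,(.5,.75,-.42,-.15),.042,.056)"
```

```text
pos [ 0.446  -0.2029  0.0684] yaw -111.73 q [-38.3  25.5  96.1   0.   58.4  73.4] | shift [ 0.01 -0.02  1.94] turnz units 0.03 tilt [-3.e-04  7.e-04 -1.e+00] t 38.2167
0.0525984160881786
held [ 0.4723 -0.2119] 131.3 66.5 -21.72 z 0.1082
shelf [ 0.5532 -0.2729] 0.0 0.0 0.0 z 0.0421
```

View pics/w19.png

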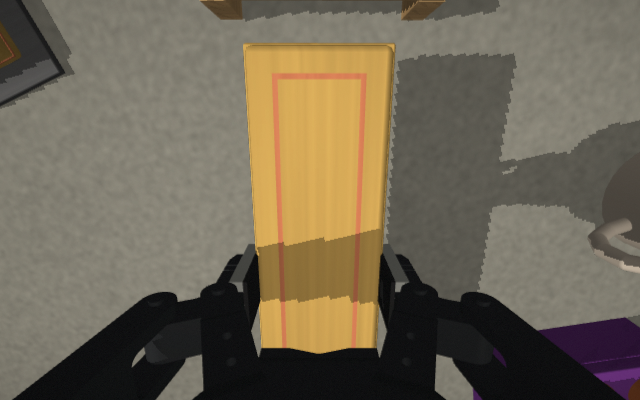

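The held tin points at the shelf, and the shelf's front posts are at the top of the picture (inner edges ~242 and ~402). I check the tin's level and the opening's midline.

```bash
python3 -c "
from h import *
f=np.load('pics/w19.npz');inf={k:f[k] for k in('fx','fy','cx','cy','extrinsics')};d=f['d'];C=cloud(inf,d)
S=np.array([.623,-.2743]);a=np.radians(-21.85);R=np.array([[np.cos(a),-np.sin(a)],[np.sin(a),np.cos(a)]])
L=(C[...,:2]-S)@R
print('tin z along',[(L[v,319].round(3).tolist(),C[v,319,2].round(4)) for v in range(50,340,50)])
for v in (60,100,150): 
  r=np.nonzero(C[v,200:440,2]>.09)[0]+200; print('edges lateral',L[v,r[1],1].round(4),L[v,r[-2],1].round(4))
for v in (2,6,10,14): print(v,[(u,L[v,u].round(3).tolist(),C[v,u,2].round(3)) for u in (215,235,240,244,400,404,410,430)])
"
```

```text
tin z along [([-0.099, 0.002], np.float64(0.1055)), ([-0.116, 0.002], np.float64(0.1073)), ([-0.134, 0.002], np.float64(0.1085)), ([-0.154, 0.002], np.float64(0.1078)), ([-0.176, 0.002], np.float64(0.1086)), ([-0.2, 0.002], np.float64(0.1088))]
edges lateral 0.0288 -0.0248
edges lateral 0.0286 -0.025
edges lateral 0.0292 -0.0248
2 [(215, [-0.064, 0.058], np.float64(0.035)), (235, [-0.06, 0.051], np.float64(0.019)), (240, [-0.056, 0.051], np.float64(0.004)), (244, [-0.055, 0.049], np.float64(0.001)), (400, [-0.055, -0.05], np.float64(0.001)), (404, [-0.056, -0.051], np.float64(0.007)), (410, [-0.061, -0.05], np.float64(0.023)), (430, [-0.065, -0.057], np.float64(0.037))]
6 [(215, [-0.065, 0.06], np.float64(0.03)), (235, [-0.062, 0.051], np.float64(0.02)), (240, [-0.058, 0.051], np.float64(0.006)), (244, [-0.057, 0.05], np.float64(0.0)), (400, [-0.057, -0.05], np.float64(0.001)), (404, [-0.059, -0.05], np.float64(0.009)), (410, [-0.062, -0.051], np.float64(0.022)), (430, [-0.065, -0.06], np.float64(0.03))]
10 [(215, [-0.065, 0.062], np.float64(0.023)), (235, [-0.064, 0.051], np.float64(0.019)), (240, [-0.061, 0.051], np.float64(0.006)), (244, [-0.059, 0.05], np.float64(0.0)), (400, [-0.059, -0.05], np.float64(0.002)), (404, [-0.061, -0.051], np.float64(0.009)), (410, [-0.065, -0.051], np.float64(0.023)), (430, [-0.065, -0.063], np.float64(0.022))]
14 [(215, [-0.065, 0.065], np.float64(0.013)), (235, [-0.065, 0.053], np.float64(0.014)), (240, [-0.119, 0.002], np.float64(0.229)), (244, [-0.062, 0.05], np.float64(0.001)), (400, [-0.061, -0.05], np.float64(0.001)), (404, [-0.064, -0.05], np.float64(0.01)), (410, [-0.065, -0.053], np.float64(0.015)), (430, [-0.061, -0.07], np.float64(0.0))]
```

The shelf frame is confirmed: posts at ±51 mm, front at -65 mm. The tin is parallel but 2 mm to the left, so I correct that while lowering.

>>> step_arm(steps=[{"xyz": [0.05, 0, 0.2], "turn": [0, 0, 0.03], "gripper": -1}, {"xyz": [0, 0, 0.4], "turn": [0, 0, 0], "gripper": -1}, {"xyz": [0, 0, 0.4], "turn": [0, 0, 0], "gripper": -1}, {"xyz": [0, 0, 0.4], "turn": [0, 0, 0], "gripper": -1}, {"xyz": [0, 0, 0.25], "turn": [0, 0, 0], "gripper": -1}, {"xyz": [0, 0, 0.15], "turn": [0, 0, 0], "gripper": -1}, {"xyz": [0, 0, 0.07], "turn": [0, 0, 0], "gripper": -1}, {"xyz": [0, 0, 0.05], "turn": [0, 0, 0], "gripper": -1}, {"xyz": [0, 0, 0], "turn": [0, 0, 0], "gripper": -1}, {"xyz": [0, 0, 0], "turn": [0, 0, 0], "gripper": -1}])

```text
time_s: 39.05
position: [0.4456, -0.2055, -0.0077]
tool_rot: [[-0.374, -0.927, 0.001], [-0.927, 0.374, -0.001], [0.0, -0.001, -1.0]]
ft_force: [0.1, 0.0, -4.0]
grip_width: 0.0525
```

```bash
cat >> h.py <<'E'
S=np.array([.623,-.2743]);_a=np.radians(-21.85);RS=np.array([[np.cos(_a),-np.sin(_a)],[np.sin(_a),np.cos(_a)]])
def shelfview(save):
    im,d,inf=grab('wrist',save);s=env.observe();C=cloud(inf,d);L=(C[...,:2]-S)@RS
    print('TCP shelf',((s['position'][:2]-S)@RS).round(4),'z',s['position'][2].round(4),'yaw rel',np.degrees(np.arctan2(s['tool_rot'][1,0],s['tool_rot'][0,0]))+111.85,'F',s['ft_force'].round(1),'w',s['grip_width'].round(4))
    H=hsv(im);g=(H[...,0]>15)&(H[...,0]<32)&(H[...,1]>90)&(C[...,2]>.02)&(C[...,2]<.035)&(abs(L[...,1])<.05)
    for v in range(20,340,40):
        r=np.nonzero(g[v])[0]
        if len(r)>30: print(v,'x',L[v,r[len(r)//2],0].round(4),'lat',L[v,r[2],1].round(4),L[v,r[-3],1].round(4),'mid',((L[v,r[2],1]+L[v,r[-3],1])/2).round(4),'z',C[v,r[len(r)//2],2].round(4))
    v,u=np.nonzero(g);
    if len(v): print('x range',np.percentile(L[g][:,0],[.1,99.9]).round(4))
E
python3 -c "
from h import *
shelfview('w20')"
```

```text
Traceback (most recent call last):
  File "h.py", line 53, in shelfview
    print('TCP shelf',((s['position'][:2]-S)@RS).round(4),'z',s['position'][2].round(4),'yaw rel',np.degrees(np.arctan2(s['tool_rot'][1,0],s['tool_rot'][0,0]))+111.85,'F',s['ft_force'].round(1),'w',s['grip_width'].round(4))
                                                                                                                                                                                                      ^^^^^^^^^^^^^^^^^^^^^
AttributeError: 'float' object has no attribute 'round'
```

```bash
sed -i "s/s\['grip_width'\].round(4)/round(s['grip_width'],4)/" h.py; python3 -c "
from h import *
shelfview('w21')"
```

```text
TCP shelf [-0.1903 -0.0022] z -0.0076 yaw rel -0.10237849928306275 F [ 0.3  0.4 -3.1] w 0.0523
60 x -0.1018 lat 0.0248 -0.0281 mid -0.0016 z 0.0312
100 x -0.1155 lat 0.0248 -0.0269 mid -0.0011 z 0.0331
140 x -0.1299 lat 0.0246 -0.0278 mid -0.0016 z 0.032
180 x -0.1456 lat 0.0247 -0.0274 mid -0.0013 z 0.0316
220 x -0.162 lat 0.0244 -0.0275 mid -0.0016 z 0.0325
260 x -0.18 lat 0.0237 -0.0267 mid -0.0015 z 0.0323
300 x -0.1993 lat 0.024 -0.0269 mid -0.0014 z 0.0325
x range [-0.227  -0.0957]
```

>>> step_arm(steps=[{"xyz": [-0.037, 0, 0.05], "turn": [0, 0, -0.02], "gripper": -1}, {"xyz": [0, -0.2, 0], "turn": [0, 0, 0], "gripper": -1}, {"xyz": [0, -0.2, 0], "turn": [0, 0, 0], "gripper": -1}, {"xyz": [0, -0.2, 0], "turn": [0, 0, 0], "gripper": -1}, {"xyz": [0, -0.2, 0], "turn": [0, 0, 0], "gripper": -1}, {"xyz": [0, -0.2, 0], "turn": [0, 0, 0], "gripper": -1}, {"xyz": [0, -0.2, 0], "turn": [0, 0, 0], "gripper": -1}, {"xyz": [0, -0.2, 0], "turn": [0, 0, 0], "gripper": -1}, {"xyz": [0, 0, 0], "turn": [0, 0, 0], "gripper": -1}, {"xyz": [0, 0, 0], "turn": [0, 0, 0], "gripper": -1}])

```text
time_s: 39.98
position: [0.4981, -0.2249, -0.0102]
tool_rot: [[-0.372, -0.928, 0.0], [-0.928, 0.372, -0.0], [0.0, -0.0, -1.0]]
ft_force: [0.6, -0.3, -2.1]
grip_width: 0.0526
```

```bash
python3 -c "
from h import *
shelfview('w22')"
```

```text
TCP shelf [-0.1347 -0.0006] z -0.0102 yaw rel -0.007861296886389368 F [-0.2 -0.4 -3.8] w 0.0524
140 x -0.0739 lat 0.0261 -0.0262 mid -0.0 z 0.0293
180 x -0.0897 lat 0.0265 -0.0257 mid 0.0004 z 0.0285
220 x -0.1059 lat 0.0263 -0.0259 mid 0.0002 z 0.0301
260 x -0.1242 lat 0.0255 -0.0249 mid 0.0003 z 0.0293
300 x -0.1438 lat 0.0255 -0.0255 mid 0.0 z 0.0293
x range [-0.1712 -0.0655]
```

Straight, centred and 25 mm inside. Before pushing on, I check the spice-jar heights against the wrist's clearance.

```bash
python3 -c "
from h import *
f=np.load('pics/w17.npz');inf={k:f[k] for k in('fx','fy','cx','cy','extrinsics')};C=cloud(inf,f['d']);L=(C[...,:2]-S)@RS
for u,v in((465,65),(440,117),(425,163)): print(L[v,u].round(3),C[v,u,2].round(3))
m=(C[...,2]>.08)&(C[...,2]<.16)&(abs(L[...,0])<.09)&(abs(L[...,1])<.09);print(np.percentile(L[m],[1,99],axis=0),np.percentile(C[m][:,2],[5,99]))
"
```

```text
[0.041 0.041] 0.094
[ 0.038 -0.001] 0.093
[ 0.04 -0.04] 0.093
[[ 0.02594536 -0.05561577]
 [ 0.05761244  0.05635757]] [0.08705062 0.09476825]
```

Jar tops are at 92 mm and x ≥ +26 mm, so the wrist is clear. Push 35 mm further, set down, and regrip nearer the outer end.

>>> step_arm(steps=[{"xyz": [0, -0.125, 0], "turn": [0, 0, 0], "gripper": -1}, {"xyz": [0, -0.125, 0], "turn": [0, 0, 0], "gripper": -1}, {"xyz": [0, -0.125, 0], "turn": [0, 0, 0], "gripper": -1}, {"xyz": [0, -0.125, 0], "turn": [0, 0, 0], "gripper": -1}, {"xyz": [0, -0.125, 0], "turn": [0, 0, 0], "gripper": -1}, {"xyz": [0, -0.125, 0], "turn": [0, 0, 0], "gripper": -1}, {"xyz": [0, -0.125, 0], "turn": [0, 0, 0], "gripper": -1}, {"xyz": [0, 0, 0.01], "turn": [0, 0, 0], "gripper": -1}, {"xyz": [0, 0, 0.01], "turn": [0, 0, 0], "gripper": -1}, {"xyz": [0, 0, 0], "turn": [0, 0, 0], "gripper": -1}])

```text
time_s: 40.87
position: [0.5312, -0.2383, -0.0102]
tool_rot: [[-0.373, -0.928, 0.002], [-0.928, 0.373, -0.001], [0.0, -0.003, -1.0]]
ft_force: [3.9, -1.3, 2.5]
grip_width: 0.0524
```

>>> step_arm(steps=[{"xyz": [0, 0, 0], "turn": [0, 0, 0], "gripper": 1}, {"xyz": [0, 0, 0], "turn": [0, 0, 0], "gripper": 1}, {"xyz": [0, 0, 0], "turn": [0, 0, 0], "gripper": 1}, {"xyz": [0, 0, 0], "turn": [0, 0, 0], "gripper": 1}, {"xyz": [0, 0, 0], "turn": [0, 0, 0], "gripper": 1}, {"xyz": [0, 0, 0], "turn": [0, 0, 0], "gripper": 1}, {"xyz": [0, 0, 0], "turn": [0, 0, 0], "gripper": 1}, {"xyz": [0, 0.3, 0], "turn": [0, 0, 0], "gripper": 1}, {"xyz": [0, 0.4, 0], "turn": [0, 0, 0], "gripper": 1}, {"xyz": [0, 0.4, 0], "turn": [0, 0, 0], "gripper": 1}, {"xyz": [0, 0.4, 0], "turn": [0, 0, 0], "gripper": 1}, {"xyz": [0, 0.2, 0], "turn": [0, 0, 0], "gripper": 1}, {"xyz": [0, 0, 0], "turn": [0, 0, 0], "gripper": 1}, {"xyz": [0, 0, 0], "turn": [0, 0, 0], "gripper": 1}])

```text
time_s: 42.03
position: [0.4678, -0.2129, -0.0107]
tool_rot: [[-0.373, -0.928, 0.001], [-0.928, 0.373, -0.001], [0.0, -0.001, -1.0]]
ft_force: [0.9, -0.4, -0.0]
grip_width: 0.0855
```

```bash
python3 -c "
from h import *
shelfview('w23')"
```

```text
TCP shelf [-0.1666 -0.0009] z -0.0107 yaw rel -0.02112721721069022 F [0.8 0.4 0.6] w 0.0854
20 x -0.066 lat 0.0264 -0.0262 mid 0.0001 z 0.0295
60 x -0.0787 lat 0.0265 -0.0256 mid 0.0004 z 0.0299
100 x -0.0921 lat 0.026 -0.0257 mid 0.0001 z 0.0294
140 x -0.1065 lat 0.0261 -0.0257 mid 0.0002 z 0.0298
180 x -0.1218 lat 0.0262 -0.0258 mid 0.0002 z 0.0303
220 x -0.1385 lat 0.0264 -0.0256 mid 0.0004 z 0.0299
260 x -0.1567 lat 0.0259 -0.0255 mid 0.0002 z 0.0294
300 x -0.176 lat 0.0263 -0.0251 mid 0.0006 z 0.0295
x range [-0.194  -0.0619]
```

The tin rests straight, within 0.5 mm of the midline. Grip lightly and push about 54 mm.

>>> step_arm(steps=[{"xyz": [0, 0, 0], "turn": [0, 0, 0], "gripper": -1}, {"xyz": [0, 0, 0], "turn": [0, 0, 0], "gripper": -1}, {"xyz": [0, 0, 0], "turn": [0, 0, 0], "gripper": -1}, {"xyz": [0, 0, 0], "turn": [0, 0, 0], "gripper": -1}, {"xyz": [0, 0, 0], "turn": [0, 0, 0], "gripper": -1}, {"xyz": [0, 0, 0], "turn": [0, 0, 0], "gripper": -1}, {"xyz": [0, 0, 0], "turn": [0, 0, 0], "gripper": -1}, {"xyz": [0, -0.15, 0], "turn": [0, 0, 0], "gripper": -1}, {"xyz": [0, -0.2, 0], "turn": [0, 0, 0], "gripper": -1}, {"xyz": [0, -0.2, 0], "turn": [0, 0, 0], "gripper": -1}, {"xyz": [0, -0.2, 0], "turn": [0, 0, 0], "gripper": -1}, {"xyz": [0, -0.2, 0], "turn": [0, 0, 0], "gripper": -1}, {"xyz": [0, -0.2, 0], "turn": [0, 0, 0], "gripper": -1}, {"xyz": [0, -0.15, 0], "turn": [0, 0, 0], "gripper": -1}, {"xyz": [0, -0.05, 0], "turn": [0, 0, 0], "gripper": -1}, {"xyz": [0, 0, 0], "turn": [0, 0, 0], "gripper": -1}, {"xyz": [0, 0, 0], "turn": [0, 0, 0], "gripper": -1}], squeeze=25)

```text
time_s: 43.5
position: [0.5181, -0.2329, -0.0108]
tool_rot: [[-0.372, -0.928, 0.001], [-0.928, 0.372, -0.001], [0.0, -0.002, -1.0]]
ft_force: [1.1, 0.7, 1.6]
grip_width: 0.0535
```

```bash
python3 -c "
from h import *
shelfview('w24')"
```

```text
TCP shelf [-0.1127 -0.0006] z -0.0108 yaw rel -0.014564478428681582 F [2.6 0.9 1.5] w 0.0531
220 x -0.0848 lat 0.0261 -0.0257 mid 0.0002 z 0.0285
260 x -0.1024 lat 0.0255 -0.0253 mid 0.0001 z 0.0294
300 x -0.1218 lat 0.0258 -0.0256 mid 0.0001 z 0.0293
x range [-0.1398 -0.0693]
```

>>> step_arm(steps=[{"xyz": [0, -0.025, 0], "turn": [0, 0, 0], "gripper": -1}, {"xyz": [0, -0.025, 0], "turn": [0, 0, 0], "gripper": -1}, {"xyz": [0, -0.025, 0], "turn": [0, 0, 0], "gripper": -1}, {"xyz": [0, -0.025, 0], "turn": [0, 0, 0], "gripper": -1}, {"xyz": [0, 0, 0], "turn": [0, 0, 0], "gripper": -1}])

```text
time_s: 43.97
position: [0.5205, -0.2338, -0.0109]
tool_rot: [[-0.372, -0.928, -0.002], [-0.928, 0.372, 0.001], [-0.0, 0.002, -1.0]]
ft_force: [-3.9, 3.3, 6.6]
grip_width: 0.0536
```

>>> step_arm(steps=[{"xyz": [0, -0.025, 0], "turn": [0, 0, 0], "gripper": -1}, {"xyz": [0, 0, 0], "turn": [0, 0, 0], "gripper": -1}])

```text
time_s: 44.13
position: [0.5214, -0.2342, -0.0108]
tool_rot: [[-0.372, -0.928, -0.002], [-0.928, 0.372, 0.001], [-0.0, 0.002, -1.0]]
ft_force: [-4.3, 1.5, 5.5]
grip_width: 0.0533
```

>>> step_arm(steps=[{"xyz": [0, -0.025, 0], "turn": [0, 0, 0], "gripper": -1}, {"xyz": [0, 0, 0], "turn": [0, 0, 0], "gripper": -1}])

```text
time_s: 44.3
position: [0.5223, -0.2345, -0.0108]
tool_rot: [[-0.372, -0.928, -0.002], [-0.928, 0.372, 0.001], [-0.0, 0.002, -1.0]]
ft_force: [-3.6, 1.6, 5.6]
grip_width: 0.0532
```

>>> step_arm(steps=[{"xyz": [0, -0.025, 0], "turn": [0, 0, 0], "gripper": -1}, {"xyz": [0, 0, 0], "turn": [0, 0, 0], "gripper": -1}])

```text
time_s: 44.47
position: [0.5232, -0.2349, -0.0109]
tool_rot: [[-0.372, -0.928, -0.002], [-0.928, 0.372, 0.001], [-0.0, 0.002, -1.0]]
ft_force: [-4.1, 2.5, 5.7]
grip_width: 0.0535
```

>>> step_arm(steps=[{"xyz": [0, -0.025, 0], "turn": [0, 0, 0], "gripper": -1}, {"xyz": [0, 0, 0], "turn": [0, 0, 0], "gripper": -1}])

```text
time_s: 44.63
position: [0.5235, -0.235, -0.0108]
tool_rot: [[-0.372, -0.928, -0.003], [-0.928, 0.372, 0.001], [-0.0, 0.003, -1.0]]
ft_force: [-7.5, 2.4, 7.7]
grip_width: 0.0532
```

```bash
python3 -c "
from h import *
shelfview('w25')"
```

```text
TCP shelf [-0.107  -0.0005] z -0.0108 yaw rel -0.005667993382516556 F [-7.7  2.3  8.1] w 0.0537
220 x -0.0784 lat 0.0262 -0.0256 mid 0.0003 z 0.0298
260 x -0.0964 lat 0.0258 -0.0253 mid 0.0003 z 0.0294
300 x -0.116 lat 0.0261 -0.0253 mid 0.0004 z 0.0293
x range [-0.1341 -0.0703]
```

The force is rising and the motion stalls with the tin centre at about -39.9 mm (home is -40). Two more small steps will confirm contact.

>>> step_arm(steps=[{"xyz": [0, -0.03, 0], "turn": [0, 0, 0], "gripper": -1}, {"xyz": [0, 0, 0], "turn": [0, 0, 0], "gripper": -1}])

```text
time_s: 44.85
position: [0.5234, -0.2349, -0.0109]
tool_rot: [[-0.372, -0.928, -0.006], [-0.928, 0.372, 0.003], [-0.0, 0.007, -1.0]]
ft_force: [-14.2, 3.6, 11.8]
grip_width: 0.0538
```

>>> step_arm(steps=[{"xyz": [0, -0.03, 0], "turn": [0, 0, 0], "gripper": -1}, {"xyz": [0, 0, 0], "turn": [0, 0, 0], "gripper": -1}])

```text
time_s: 45.02
position: [0.5235, -0.235, -0.0109]
tool_rot: [[-0.372, -0.928, -0.008], [-0.928, 0.372, 0.004], [-0.0, 0.009, -1.0]]
ft_force: [-17.3, 4.1, 14.8]
grip_width: 0.0533
```

It has met the back panel (force 8→14→17 N, no motion). I relax the command, open, withdraw and rise.

>>> step_arm(steps=[{"xyz": [0, 0.05, 0], "turn": [0, 0, 0], "gripper": -1}, {"xyz": [0, 0, 0], "turn": [0, 0, 0], "gripper": 1}, {"xyz": [0, 0, 0], "turn": [0, 0, 0], "gripper": 1}, {"xyz": [0, 0, 0], "turn": [0, 0, 0], "gripper": 1}, {"xyz": [0, 0, 0], "turn": [0, 0, 0], "gripper": 1}, {"xyz": [0, 0, 0], "turn": [0, 0, 0], "gripper": 1}, {"xyz": [0, 0, 0], "turn": [0, 0, 0], "gripper": 1}, {"xyz": [0, 0, 0], "turn": [0, 0, 0], "gripper": 1}, {"xyz": [0, 0.2, 0], "turn": [0, 0, 0], "gripper": 1}, {"xyz": [0, 0.3, 0], "turn": [0, 0, 0], "gripper": 1}, {"xyz": [0, 0.3, -0.1], "turn": [0, 0, 0], "gripper": 1}, {"xyz": [0, 0.3, -0.3], "turn": [0, 0, 0], "gripper": 1}, {"xyz": [0, 0.3, -0.4], "turn": [0, 0, 0], "gripper": 1}, {"xyz": [0, 0.3, -0.4], "turn": [0, 0, 0], "gripper": 1}, {"xyz": [0, 0.3, -0.4], "turn": [0, 0, 0], "gripper": 1}, {"xyz": [0, 0, -0.5], "turn": [0, 0, 0], "gripper": 1}, {"xyz": [0, 0, -0.5], "turn": [0, 0, 0], "gripper": 1}, {"xyz": [0, 0, -0.5], "turn": [0, 0, 0], "gripper": 1}, {"xyz": [0, 0, 0], "turn": [0, 0, 0], "gripper": 1}, {"xyz": [0, 0, 0], "turn": [0, 0, 0], "gripper": 1}])

```text
time_s: 46.68
position: [0.4507, -0.2059, 0.1136]
tool_rot: [[-0.372, -0.928, 0.001], [-0.928, 0.372, -0.001], [0.001, -0.002, -1.0]]
ft_force: [1.2, 0.0, -0.6]
grip_width: 0.0855
```

```bash
python3 -c "
from h import *
shelfview('w26')
im,d,inf=grab('scene','s26');cv2.imwrite('pics/c26.png',cv2.resize(im[120:320,100:480],None,fx=2,fy=2,interpolation=cv2.INTER_CUBIC)[:,:,::-1])
im,d,inf=grab('top','t26')
for n,b,z0,z1 in(('flat',(.56,.7,-.1,.09),.02,.036),('round',(.36,.48,.19,.3),.035,.06),('square',(.46,.6,.33,.47),.035,.06),('jar',(.56,.67,.13,.24),.05,.07)):topface(n,inf,d,b,z0,z1)
"
```

```text
TCP shelf [-0.1858 -0.0005] z 0.1127 yaw rel -0.018130686680336794 F [-0.1 -0.  -0.3] w 0.0856
60 x -0.0805 lat 0.0258 -0.0252 mid 0.0003 z 0.0304
100 x -0.1077 lat 0.026 -0.0253 mid 0.0004 z 0.0296
x range [-0.135  -0.0626]
flat [ 0.6328 -0.012 ] 102.6 44.2 -88.89 z 0.0302
round [0.419  0.2492] 52.0 45.1 -19.89 z 0.0483
square [0.5267 0.3988] 53.1 52.3 -4.95 z 0.0475
jar [0.6181 0.1806] 42.1 36.0 16.94 z 0.062
```

View pics/c26.png

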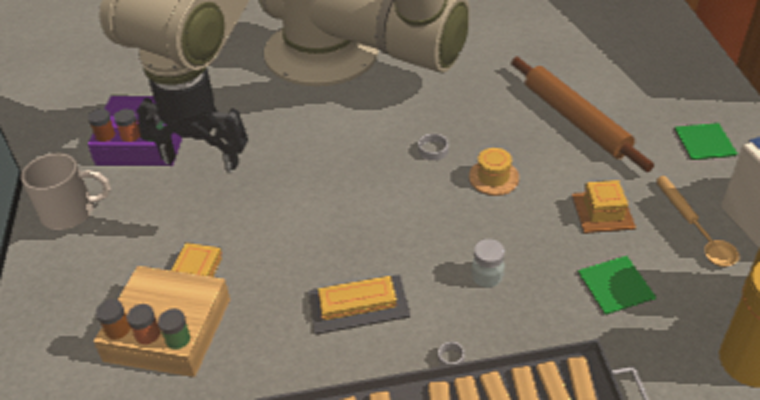

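The picture shows the flat tin on the slate (357,300), the round tin on the cork (493,168), the square tin on the brown board (605,203), the long tin under the pale shelf (197,260) and the jar standing (488,262). Its outer end is at x = -135 mm, as it should be. I hand the job in.

```bash
python3 -c "
from rig import order; print(order.close_job())"
```

```text
the job is handed in; nothing more can be done
None
```

The job is done and handed in at about 47 s: all three small tins are on their mats, and the long tin is under the pale shelf against its back panel.

**Last checks:**

| Tin | Offset from its place | Angle |
|---|---|---|
| Flat, on the slate mat | about 1 mm | within 0.2° |
| Round, on the cork mat | about 1.4 mm | – |
| Square, on the brown board | about 1 mm | 0.1° or less |
| Long, under the shelf | within 0.5 mm of midway | under 0.1° by the gripper's yaw |

The long tin's outer end is at x = -135 mm, where it should be. It met the back panel, with the push rising from 8 to 17 N and no more motion. The sugar jar still stands where it was, within 2 mm by the top camera.

**What failed or disagreed:**
- **First grasp:** the jaws closed in the air above the flat tin. The fingertips stood about 19 mm behind the reported TCP, not 19 mm ahead as the text says. I allowed 38 mm for this from then on, and nothing was disturbed.
- **Held tins:** the wrist camera showed tins in the gripper about 1–2 mm off. Correcting for that probably caused the round tin's 1.4 mm.
- **Top camera at the end:** it put the round tin about 3 mm away from the wrist's reading, but from an incomplete outline, so I trusted the closer wrist view.

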